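# Lock the last nut of the repair-stand bench mount

## Task

Lock the last hold-down of the blue repair-stand mount: fit the open-ended spanner on the steel lower nut so that its handle bears against the neighbouring nut and keeps the lower nut from turning, and with the ring spanner turn the brass locknut clockwise until it is nipped up firmly against the lower nut. The lower nut is already set and must stay as it is, so do not let it turn with the locknut, and do not wrench the locknut. Leave both spanners on their nuts for me to check, and leave everything else on the bench alone.

Things in the scene. Friction and masses are not known exactly. Their poses are not given: they have to be found in the camera images.
- stand: Blue bench mount of a repair stand, fixed: plate 230 (its x) by 220 (y) by 8 mm, level, origin under its centre on the bench. Centre: socket tube 44 mm wide, 64 mm high, lug on its -x side. Four M16 studs at x +-85, y +-70, tops 38 mm above the bench, each with lower nut and locknut. Only the brass locknut at (+85, -70) is loose; the dark ones are tight and cannot turn.
- stud (a point): Axis of the stud to be locked, at the plate's upper face (8 mm above the bench); axes as the plate's, z up.
- brace (a point): Axis of the neighbouring stud at the plate's face, 140 mm from stud along the plate's +y. Its lower nut (27 mm across flats, immovable) is the rest for the open spanner: handle pointing 100 degrees anticlockwise from the plate's +x, passing on the socket side of this stud; it stands 0 to 6 mm off that nut and meets it after a small clockwise swing (up to 3 degrees).
- lower_flats (a point): Centre of the steel lower nut that must not turn: 27 mm across flats, from 8 to 21 mm above the bench. x lies parallel to a pair of flats and points the way in which the holding spanner's handle must lie, from stud to tail (towards the brace, within 2 degrees of it at the start); z up.
- locknut_flats (a point): Centre of the brass locknut: 24 mm across flats, from 21.3 to 29.3 mm above the bench, upper edge chamfered. x points to a corner of the hexagon; z up. The ring spanner fits with its handle along this x or any 60 degree step from it. It still has between 1/20 and 1/7 of a turn to run (at about 0.12 N m) before it meets the lower nut; how far cannot be seen.
- lower_nut (a joint): Angle (rad) of the steel lower nut from its mark, clockwise from above positive; starts within 0.02 of 0. Turns at about 0.28 N m if not held. The spanner's play lets it move up to about 0.18.
- bite (a joint): Angle (rad) by which the locknut is pulled up past first contact. Grows from 0.2 N m on, 40 N m per rad: 0.006 at 0.44 N m (firm), 0.0165 at 0.86 N m (too much); that is 4.4 N and 8.6 N at the middle of the ring spanner's handle, 100 mm from the stud. Let go, it springs back to 0.005 at most and stays.
- open_grip (a point): Grip centre of the open-ended spanner, half-way up. It lies flat, 10 mm thick; handle a bar 16 mm wide, 8 mm thick (1 to 9 mm up), red band near the tail. x points from jaw to tail, z up. Jaw centre 60 mm along -x, tail end 129 mm along +x, balanced about here. 260 g.
- open_jaw (a point): Centre of the open jaw (where the nut's axis comes when home), half-way up the 10 mm. Jaw 27.8 mm wide, opens to -x, flared tips 15.5 mm beyond this point, throat 16.8 mm behind it, head 51 mm wide. Axes as the grip's. Home and flat on the plate it is 13 mm above the bench.
- ring_grip (a point): Middle of the handle of the cranked double ring spanner: bar 120 mm long, 14 mm wide, 9 mm high, 26 mm above the underside of its rings, on which it lies. x points from the big to the small ring, z up. Big ring's centre 100 mm along -x and 20 mm lower, small one 100 mm along +x; red band on the small ring's half. 320 g.
- ring_head (a point): Centre of the big ring, half-way up its 12 mm depth: hexagon hole 24.8 mm across flats, for the locknut, with corners on its x axis; 41 mm outside. Axes as the grip's. Seated, it rests on the lower nut's top face and this point is 27 mm above the bench.
- oil_bottle: Bystander: white oil bottle 44 mm in diameter, 120 mm high; origin at its base.
- grease_tin: Bystander: green tin 72 mm in diameter, 50 mm high; origin at its base.
- screwdriver: Bystander: orange screwdriver 200 mm long; origin at its middle, underside; x along it.
- small_wrench: Bystander: small combination wrench 150 mm long; origin at its middle, underside; x along it.
- pedal: Bystander: black bicycle pedal about 100 by 100 by 28 mm; origin under its centre.
- bearing: Bystander: cartridge bearing 42 mm in diameter, 12 mm high; origin under its centre.
- spare_nut: Bystander: spare dark nut, 27 mm across flats, 13 mm high; origin under its centre.
- bell: Bystander: brass bicycle bell 54 mm in diameter, 37 mm high; origin under its centre.
Mind the look-alikes: they are no part of the job. What is shaped like the part that bears open_grip but pink or turquoise is not meant.

How it is judged:
By the outcome, as a careful person would: the job done as asked, in the order asked, and still so for the second after the job is handed in, with the robot touching nothing.
It also fails if it takes over 66 s, if anything falls off the work surface, if the arm or the gripper's body presses on something with over 40 N, if the wrist force passes 120 N, or if a joint passes its speed limit or range.

## Robot

A 7-joint arm with a two-finger parallel gripper is mounted at the origin on the work surface. World frame = base frame: x ahead of the robot, y to its left, z up, the work surface at z = 0. Lengths are in m, angles in degrees, forces in N, time in s.
With the tool pointing down it reaches from about 0.4 to 0.85 m from the base axis. Payload 4.5 kg.
Tool frame: the origin (TCP) lies between the finger pads; the fingertips stand 8 mm ahead of it and the grasp point (between the pads) lies 11 mm behind it; z points along the fingers, y is the line along which they close (so a half turn about z gives the same grasp; the last joint's range is limited). The gripper opens to 88 mm and grips with 3 to 60 N. Pads are 18 mm wide; open, the fingers measure 123 mm over their backs; the gripper's body (75 mm by 187 mm) begins 45 mm behind the grasp point.
Start: joints at [75.39, 39.483, -11.15, 89.685, 9.013, 51.709, -12.324], TCP at [0.178, -0.599, 0.247] pointing down, gripper open.
Joint ranges: [-172.22, 172.22], [-26.19, 119.32], [-84.43, 86.54], [7.71, 146.69], [-57.33, 237.33], [2.42, 119.75], [-152.13, 152.13]. Speed limits (degrees/s): [147.25, 147.25, 180, 180, 180, 180, 180].

## Interface

Orientations are given as [roll, pitch, yaw] about the fixed x, y, z axes, in that order (R = Rz(yaw) Ry(pitch) Rx(roll)).
In Python, from plant import arm gives the robot as it stands.
- The arm moves only by the tool servo_tool, never from a script. Its argument "increments" is a list of rows, each a list of 7 numbers: the shift along the tool's x, y, z as a fraction of full scale, then the turn, a rotation vector about the tool's x, y, z as a fraction of full scale, then the closure, from -1 (fully open) to 1 (shut). In form: [[tx, ty, tz, wx, wy, wz, grip], ...]. A call has 1 to 20 rows; each row shifts and turns the commanded pose from where the row before left it, along the tool's axes as they then stand; what a row does not reach is not made up. Full scale, the value 1, is 0.025 m for a shift and 6 degrees for a turn. A row lasts 1/10 s, in which the tool goes at most 50 mm and 8.59 degrees, less where a joint would pass 70% of its speed; a pose out of reach is approached as far as the arm can. A call with a number of a shift or a turn outside -1 to 1 is refused whole. A call with a gripper value outside its range is refused whole. The fingers move at their own pace and stop on an object; "force" is the grip in N (left out, the last holds). Time passes only in rows, so rows that do not move let the fingers close. It gives the time, the measured TCP pose, the force, the opening and the grip force at its end, in the units of the state.
- arm.get_obs(): the state, without advancing time (a new reading comes with each control period).
- arm.read_camera(name): name is "scene" or "top" or "wrist"; returns a dict with "img" (384x512x3 uint8, red, green, blue), "range_z" (384x512 float32, m along the optical axis (not along the pixel's ray), 0 where there is no reading), "camera_matrix" (3x3 intrinsics, pixels), "k1" (the pictures are not rectified: a ray, as slopes to the right and down, at radius r is drawn at 1 + k1 r^2 times it, then the intrinsics apply), "view" (4x4, takes a point from world to camera coordinates); the wrist camera has in their place "T_tool_cam" (4x4, takes a point from camera to tool coordinates, whose origin is the TCP and whose axes are the flange's). Camera axes: x right, y down, z forward; pixel columns grow to the right and rows downward; lengths in m; the calibration is good to about 2 mm. A picture is of the moment at which its call begins: read the wrist's pose just before it.
- arm.finish_job(): hands the job in; it is judged then, once.
The state is a dict: "time": time; "qpos": joint angles; "joint_velocities": joint speeds; "tau": joint torques, N m; "position": TCP position; "ee_rot": TCP orientation; "ft_force": force on the tool from outside, world axes, zero at the start; "moment": the same for the moment, N m; "gripper_width": finger opening in m; "finger_force": force on a finger pad.
Only numpy, scipy, OpenCV 4.12 (cv2) and the standard library are available. Lean on these libraries where they do the work, as an engineer would, in place of code of your own. Each camera call takes 0.05 s, during which the arm holds its last target. There are 200 camera calls.

## Working session

There is one attempt and no reset: what is moved stays moved. The work goes in short steps, Python scripts to look and compute and a tool call to move; the robot and the scene stay as the last step left them, time stands still between calls to the robot, and variables do not carry over. Pictures are saved under pics/ and viewed, at most 10 in all, crops included, and the job is handed in when it is done.

Besides the shell and the picture viewer there is one more tool, called after ">>>" as name(argument=value, ...) on one line, values as JSON. servo_tool: Moves the arm, as the interface text tells. Shift numbers are shares of 0.025 m and turn numbers shares of 6 degrees, none past 1 either way. Its arguments: {"type":"object","properties":{"increments":{"type":"array","items":{"type":"array","items":{"type":"number","minimum":-1,"maximum":1}}},"force":{"type":"number"}},"required":["increments"]}

```bash
ls; mkdir -p pics
cat > h.py <<'E'
import numpy as np, cv2
from plant import arm
from scipy.spatial.transform import Rotation as R
def save(c,n): cv2.imwrite('pics/'+n,c['img'][:,:,::-1])
def toolT():
    o=arm.get_obs(); T=np.eye(4); T[:3,:3]=R.from_euler('xyz',o['ee_rot'],degrees=True).as_matrix(); T[:3,3]=o['position']; return T
def cam(n):
    T=toolT(); c=arm.read_camera(n)
    c['cw']=T@np.array(c['T_tool_cam']) if n=='wrist' else np.linalg.inv(np.array(c['view']))
    return c
def rays(c):
    K=np.array(c['camera_matrix']); v,u=np.mgrid[0:384,0:512].astype(float)
    x=(u-K[0,2])/K[0,0]; y=(v-K[1,2])/K[1,1]; a,b=x.copy(),y.copy()
    for _ in range(8):
        f=1+c['k1']*(a*a+b*b); a=x/f; b=y/f
    return a,b
def cloud(c):
    a,b=rays(c); z=c['range_z']; P=np.stack([a*z,b*z,z],-1)
    return P@c['cw'][:3,:3].T+c['cw'][:3,3]
def atz(c,u,v,z):
    a,b=rays(c); d=c['cw'][:3,:3]@np.array([a[int(v),int(u)],b[int(v),int(u)],1.]); o=c['cw'][:3,3]
    return o+d*(z-o[2])/d[2]
def proj(c,P):
    p=np.linalg.inv(c['cw'])@np.r_[P,1]; x,y=p[0]/p[2],p[1]/p[2]; f=1+c['k1']*(x*x+y*y); K=np.array(c['camera_matrix'])
    return K[0,0]*x*f+K[0,2],K[1,1]*y*f+K[1,2]
def ortho(c,x0,x1,y0,y1,z,s):
    """rectified top map at plane z, s px/m; image right=-y, up=+x ; returns img"""
    h,w=int((x1-x0)*s),int((y1-y0)*s); X=x1-(np.arange(h)+.5)/s; Y=y1-(np.arange(w)+.5)/s
    P=np.stack(np.broadcast_arrays(X[:,None],Y[None],np.full((1,1),z)),-1)
    M=np.linalg.inv(c['cw']); p=P@M[:3,:3].T+M[:3,3]; x,y=p[...,0]/p[...,2],p[...,1]/p[...,2]; f=1+c['k1']*(x*x+y*y); K=np.array(c['camera_matrix'])
    return cv2.remap(c['img'],(K[0,0]*x*f+K[0,2]).astype(np.float32),(K[1,1]*y*f+K[1,2]).astype(np.float32),cv2.INTER_LINEAR)
E
python3 - <<'E'
from h import *
o=arm.get_obs(); print(o)
c=cam('top'); np.savez('top.npz',**c); s=cam('scene'); 
print(c['cw'][:3,3],s['cw'][:3,3])
im=np.vstack([c['img']]); cv2.imwrite('pics/top.png',cv2.resize(c['img'],(800,600),interpolation=cv2.INTER_CUBIC)[:,:,::-1])
P=cloud(c); 
for u,v in [(50,50),(256,192),(460,50),(50,330),(460,330)]: print(u,v,P[v,u])
E
```

```text
pics
{'time': 0.0, 'qpos': array([ 75.3913751 ,  39.53327951, -11.14563387,  89.74637938,
         9.01317855,  51.70757389, -12.32403987]), 'joint_velocities': array([ 0.01871688, -0.04272792,  0.00869132, -0.03680784, -0.0583928 ,
       -0.00826249, -0.09925919]), 'tau': array([-5.60517503e-05, -5.27554643e+01, -1.26687616e+00, -1.53424072e+01,
       -5.26541204e-02,  6.41827777e-03,  1.49505950e-04]), 'position': array([ 0.17776438, -0.59853611,  0.2459023 ]), 'ee_rot': array([-1.79895019e+02,  7.36603336e-03,  1.65514917e+01]), 'ft_force': array([ 0.13709904, -0.04319001, -0.40086492]), 'moment': array([-0.03217514,  0.02073304,  0.01906898]), 'finger_force': 0.0, 'gripper_width': 0.08790034956435056}
[ 0.46901658 -0.02690612  1.06738477] [1.13539833 0.22761871 0.80586223]
50 50 [0.94221042 0.58459498 0.00248781]
256 192 [ 0.53873385 -0.03252915 -0.00341844]
460 50 [ 1.33452391 -1.0503353  -0.75346364]
50 330 [0.13337968 0.53924355 0.00183184]
460 330 [ 0.16341948 -0.61726729  0.00865923]
```

View pics/top.png

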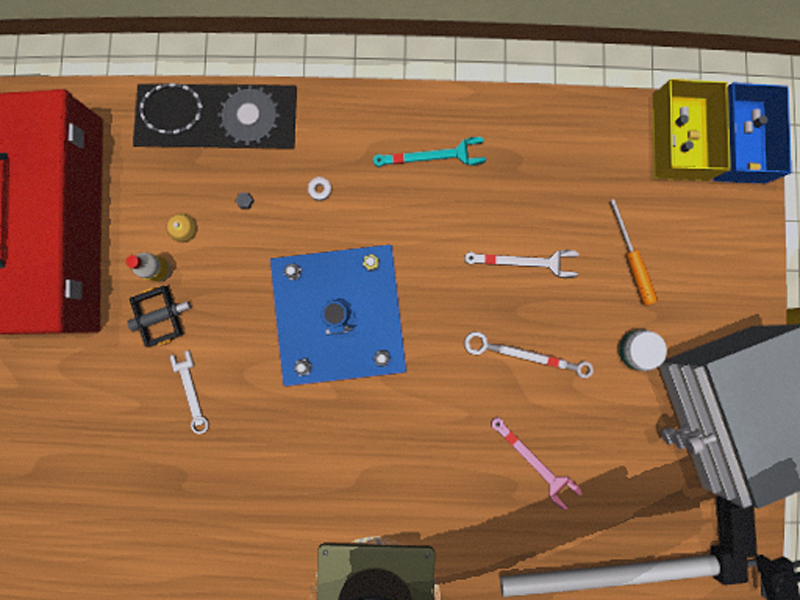

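The picture shows the following, in 800x600 pixels:
- The blue plate is centred near (338,315), with its lug below the tube, so plate +x points up the image. The brass nut is at (371,261) and the brace stud at (292,271).
- The silver open spanner has its jaw at (567,263) and tail at (470,258).
- The ring spanner has its big ring at (476,343) and small ring at (585,369).

Run:
```python
from h import *
c=dict(np.load('top.npz'))
for n,u,v,z in [('brass',371,261,.029),('brace',292,271,.034),('ll',302,367,.034),('lr',382,358,.034),('openjaw',567,263,.005),('opentail',470,258,.005),('big',476,343,.006),('small',585,369,.006),('tin',643,350,.05)]:
    print(n,atz(c,u/1.5625,v/1.5625,z).round(4))
hsv=cv2.cvtColor(c['img'],cv2.COLOR_RGB2HSV)
m=cv2.inRange(hsv,(100,120,60),(125,255,255)); m[:, :150]=0; m[:,300:]=0
ct=max(cv2.findContours(m,0,2)[0],key=cv2.contourArea); bx=cv2.boxPoints(cv2.minAreaRect(ct))
q=np.array([atz(c,*p,.008)[:2] for p in bx]); print(q, q.mean(0), [np.degrees(np.arctan2(*(q[(i+1)%4]-q[i])[::-1])) for i in range(4)],[np.linalg.norm(q[(i+1)%4]-q[i]) for i in range(4)])
w=cam('wrist'); print(w['T_tool_cam'],w['camera_matrix'])
```

```text
brass [0.6038 0.0213 0.029 ]
brace [0.5833 0.1596 0.034 ]
ll [0.4183 0.1349 0.034 ]
lr [ 0.4354 -0.0025  0.034 ]
openjaw [ 0.6137 -0.3294  0.005 ]
opentail [ 0.6172 -0.1539  0.005 ]
big [ 0.4664 -0.1678  0.006 ]
small [ 0.4235 -0.3652  0.006 ]
tin [ 0.4597 -0.4523  0.05  ]
[[ 0.61053778  0.20462831]
 [ 0.63842278 -0.01314976]
 [ 0.41355754 -0.04391302]
 [ 0.38296987  0.17128981]] [0.51137199 0.07971384] [np.float64(-82.70336656747904), np.float64(-172.20986608045519), np.float64(98.08950276376038), np.float64(8.334495053627377)] [np.float64(0.21955605535984388), np.float64(0.2269598068129508), np.float64(0.21736573435075354), np.float64(0.22999697068096525)]
[[ 6.04394642e-04 -9.54193259e-01 -2.99190339e-01  7.69464749e-02]
 [ 9.99999793e-01  5.10794423e-04  3.91048462e-04  2.73832340e-05]
 [-2.20311050e-04 -2.99190513e-01  9.54193370e-01 -1.38877097e-01]
 [ 0.00000000e+00  0.00000000e+00  0.00000000e+00  1.00000000e+00]] [[295.71508164   0.         250.48962394]
 [  0.         295.71508164 192.42558437]
 [  0.           0.           1.        ]]
```

```bash
cat >> h.py <<'E'
def plan(pos,psi,n,grip,start=None,rp=(180,0)):
    """n equal straight rows from measured (or given) pose to pos/psi; compact run-length print"""
    T=toolT() if start is None else start.copy(); Rt=R.from_euler('xyz',[rp[0],rp[1],psi],degrees=True).as_matrix(); p0=T[:3,3].copy(); out=[]
    for i in range(n):
        k=n-i; d=T[:3,:3].T@((np.array(pos)-T[:3,3])/k)/.025
        w=R.from_matrix(T[:3,:3].T@Rt).as_rotvec(degrees=True)/k/6
        r=np.round(np.r_[d,w],2)+0.; out.append(list(map(float,r))+[grip])
        T[:3,3]+=T[:3,:3]@r[:3]*.025; T[:3,:3]=T[:3,:3]@R.from_rotvec(r[3:]*6,degrees=True).as_matrix()
    print('max',np.abs(np.array(out)[:,:6]).max()); print(str(out).replace(' ','')); return T
E
python3 - <<'E'
from h import *
plan([.615,-.262,.17],89,20,-0.2)
E
```

```text
max 1.1
[[1.03,-0.4,0.15,0.0,0.0,-0.6,-0.2],[1.05,-0.33,0.15,0.0,0.0,-0.6,-0.2],[1.07,-0.26,0.15,0.0,0.0,-0.6,-0.2],[1.09,-0.2,0.15,0.0,0.0,-0.6,-0.2],[1.1,-0.13,0.15,0.0,0.0,-0.6,-0.2],[1.1,-0.06,0.15,0.0,0.0,-0.6,-0.2],[1.1,0.01,0.15,0.0,0.0,-0.61,-0.2],[1.1,0.08,0.15,0.0,0.0,-0.6,-0.2],[1.09,0.15,0.15,0.0,0.0,-0.61,-0.2],[1.08,0.22,0.15,0.0,0.0,-0.6,-0.2],[1.07,0.29,0.16,0.0,0.0,-0.61,-0.2],[1.04,0.36,0.15,0.0,0.0,-0.6,-0.2],[1.02,0.42,0.16,0.0,0.0,-0.61,-0.2],[0.99,0.48,0.15,0.0,0.0,-0.6,-0.2],[0.96,0.55,0.16,0.0,0.0,-0.61,-0.2],[0.92,0.6,0.15,0.0,0.0,-0.6,-0.2],[0.88,0.66,0.16,0.0,0.0,-0.61,-0.2],[0.84,0.72,0.15,0.0,0.0,-0.6,-0.2],[0.8,0.77,0.16,0.0,-0.01,-0.61,-0.2],[0.74,0.82,0.15,-0.01,0.0,-0.6,-0.2]]
```

>>> servo_tool(increments=[[1,-0.4,0.15,0,0,-0.6,-0.2],[1,-0.33,0.15,0,0,-0.6,-0.2],[1,-0.26,0.15,0,0,-0.6,-0.2],[1,-0.2,0.15,0,0,-0.6,-0.2],[1,-0.13,0.15,0,0,-0.6,-0.2],[1,-0.06,0.15,0,0,-0.6,-0.2],[1,0,0.15,0,0,-0.6,-0.2],[1,0.08,0.15,0,0,-0.6,-0.2],[1,0.15,0.15,0,0,-0.6,-0.2],[1,0.22,0.15,0,0,-0.6,-0.2],[1,0.29,0.15,0,0,-0.6,-0.2],[1,0.36,0.15,0,0,-0.6,-0.2],[1,0.42,0.15,0,0,-0.6,-0.2],[1,0.48,0.15,0,0,-0.6,-0.2],[1,0.55,0.15,0,0,-0.6,-0.2],[1,0.6,0.15,0,0,-0.6,-0.2],[0.9,0.66,0.15,0,0,-0.6,-0.2],[0.9,0.72,0.15,0,0,-0.6,-0.2],[0.9,0.8,0.15,0,0,-0.6,-0.2],[0.9,0.9,0.15,0,0,-0.6,-0.2]])

```text
time: 2.15
position: [0.6031, -0.2661, 0.1712]
ee_rot: [-179.9, 0.0, 88.7]
ft_force: [0.2, 0.1, -0.2]
gripper_width: 0.0531
finger_force: 0.0
```

Run:
```python
from h import *
c=cam('wrist'); np.savez('w1.npz',**c)
o=ortho(c,.52,.70,-.40,-.10,.009,2500)
for k in range(0,19): cv2.putText(o,'',(0,0),0,1,0)
for x in np.arange(.54,.70,.02): cv2.line(o,(0,int((.70-x)*2500)),(8,int((.70-x)*2500)),(255,0,0),1)
for y in np.arange(-.38,-.1,.02): cv2.line(o,(int((-.10-y)*2500),0),(int((-.10-y)*2500),8),(255,0,0),1)
cv2.imwrite('pics/w1.png',o[:,:,::-1]); print(o.shape)
P=cloud(c); m=(P[...,2]>.005)&(P[...,2]<.014)&(abs(P[...,0]-.615)<.05)&(c['range_z']>0); q=P[m][:,:2]
print(len(q)); h=q[(q[:,1]>-.28)&(q[:,1]<-.20)]; 
f=np.polyfit(h[:,1],h[:,0],1); print('handle x at y=-.27',np.polyval(f,-.27),'dir',90-np.degrees(np.arctan(f[0])),h.mean(0),np.median(P[m][:,2]))
bz=P[(abs(P[...,2])<.005)]; print(np.median(bz[:,2]))
```

```text
(449, 750, 3)
3610
handle x at y=-.27 0.6123160020694879 dir 88.02455359709258 [ 0.61340281 -0.2384907 ] 0.010270881822509653
0.0009085678086431792
```

View pics/w1.png

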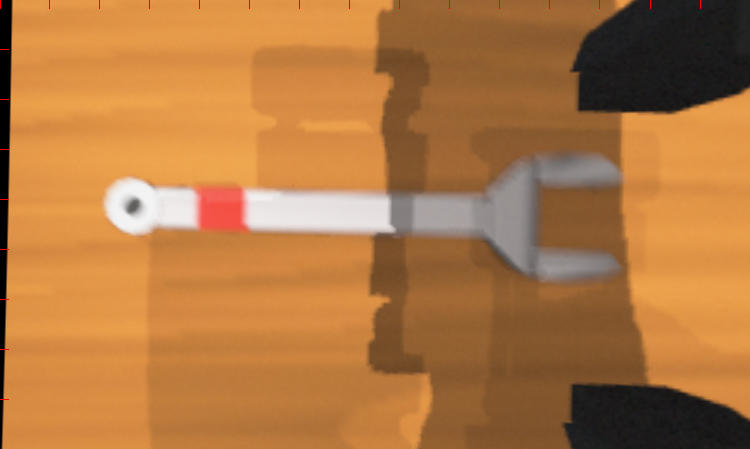

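The map, at 2500 px/m, shows the silver spanner with its tail end at (105,207), handle centre at (430,214) and jaw tips at u=620. The overall length is 206 mm, which fits the given sizes. The grip is therefore near (0.614, -0.272), heading 88.2°.

>>> servo_tool(increments=[[-0.06,0.11,0.8,0,0,0.02,-0.2],[-0.06,0.11,0.8,0,0,0.02,-0.2],[-0.06,0.11,0.8,0,0,0.02,-0.2],[-0.06,0.11,0.8,0,0,0.02,-0.2],[0,0,0.8,0,0,0,-0.2],[0,0,0.8,0,0,0,-0.2],[0,0,0.8,0,0,0,-0.2],[0,0,0.5,0,0,0,-0.2],[0,0,0.3,0,0,0,-0.2],[0,0,0,0,0,0,-0.2],[0,0,0,0,0,0,-0.2]])

```text
time: 3.3
position: [0.6141, -0.2729, 0.0122]
ee_rot: [179.9, 0.0, 88.1]
ft_force: [0.5, -0.5, -1.1]
gripper_width: 0.0532
finger_force: 0.0
```

>>> servo_tool(increments=[[0,0,0.1,0,0,0,-0.2],[0,0,0,0,0,0,1],[0,0,0,0,0,0,1],[0,0,0,0,0,0,1],[0,0,0,0,0,0,1],[0,0,0,0,0,0,1],[0,0,0,0,0,0,1]], force=25)

```text
time: 4.0
position: [0.6135, -0.2728, 0.0093]
ee_rot: [-180.0, 0.0, 88.1]
ft_force: [-0.0, -0.0, 1.5]
gripper_width: 0.0157
finger_force: 25.0
```

Run:
```python
from h import *
T=plan([.6135,-.2728,.09],88.1,4,1)
plan([.5725,.122,.12],108,17,1,T)
```

```text
max 0.81
[[0.0,0.0,-0.81,0.0,0.0,0.0,1],[0.0,0.0,-0.81,0.0,0.0,0.0,1],[0.0,0.0,-0.8,0.0,0.0,0.0,1],[0.0,0.0,-0.81,0.0,0.0,-0.01,1]]
max 0.93
[[0.93,-0.13,-0.07,0.0,0.0,-0.19,1],[0.93,-0.11,-0.07,0.0,0.0,-0.2,1],[0.93,-0.09,-0.07,0.0,0.0,-0.19,1],[0.93,-0.07,-0.07,0.0,0.0,-0.2,1],[0.93,-0.05,-0.07,0.0,0.0,-0.19,1],[0.93,-0.03,-0.07,0.0,0.0,-0.2,1],[0.93,-0.01,-0.07,0.0,0.0,-0.19,1],[0.93,0.01,-0.07,0.0,0.0,-0.2,1],[0.93,0.02,-0.07,0.0,0.0,-0.19,1],[0.93,0.04,-0.07,0.0,0.0,-0.2,1],[0.93,0.06,-0.07,0.0,0.0,-0.19,1],[0.93,0.08,-0.07,0.0,0.0,-0.2,1],[0.93,0.1,-0.07,0.0,0.0,-0.19,1],[0.93,0.12,-0.07,0.0,0.0,-0.2,1],[0.93,0.14,-0.07,0.0,0.0,-0.19,1],[0.92,0.16,-0.07,0.0,0.0,-0.2,1],[0.92,0.19,-0.08,0.0,0.0,-0.19,1]]
```

>>> servo_tool(increments=[[0,0,-0.8,0,0,0,1],[0,0,-0.8,0,0,0,1],[0,0,-0.8,0,0,0,1],[0,0,-0.8,0,0,0,1],[0.93,-0.13,-0.07,0,0,-0.2,1],[0.93,-0.11,-0.07,0,0,-0.2,1],[0.93,-0.09,-0.07,0,0,-0.2,1],[0.93,-0.07,-0.07,0,0,-0.2,1],[0.93,-0.05,-0.07,0,0,-0.2,1],[0.93,-0.03,-0.07,0,0,-0.2,1],[0.93,-0.01,-0.07,0,0,-0.2,1],[0.93,0.01,-0.07,0,0,-0.2,1],[0.93,0.02,-0.07,0,0,-0.2,1],[0.93,0.04,-0.07,0,0,-0.2,1]])

```text
time: 5.4
position: [0.5889, -0.0401, 0.1079]
ee_rot: [180.0, 0.0, 100.1]
ft_force: [0.1, -1.0, -2.1]
gripper_width: 0.0154
finger_force: 25.0
```

>>> servo_tool(increments=[[0.93,0.06,-0.07,0,0,-0.2,1],[0.93,0.08,-0.07,0,0,-0.2,1],[0.93,0.1,-0.07,0,0,-0.2,1],[0.93,0.12,-0.07,0,0,-0.2,1],[0.93,0.14,-0.07,0,0,-0.2,1],[0.93,0.16,-0.07,0,0,-0.2,1],[0.93,0.19,-0.07,0,0,-0.2,1],[0,0,0,0,0,0,1],[0,0,0,0,0,0,1]])

```text
time: 6.3
position: [0.5712, 0.1225, 0.1198]
ee_rot: [180.0, 0.0, 108.5]
ft_force: [0.9, -0.3, -2.1]
gripper_width: 0.0153
finger_force: 25.0
```

Run:
```python
from h import *
c=cam('wrist'); np.savez('w2.npz',**c); print(arm.get_obs()['position'],arm.get_obs()['ee_rot'],arm.get_obs()['ft_force'])
cv2.imwrite('pics/w2.png',cv2.resize(c['img'],(800,600),interpolation=cv2.INTER_CUBIC)[:,:,::-1])
P=cloud(c)
for n,q in [('stud',[.605,.022,.038]),('brace',[.585,.160,.038])]: print(n,np.array(proj(c,q))*1.5625)
z=P[...,2]; m=(abs(z-.038)<.003)&(c['range_z']>0)
for n,q in [('stud',[.605,.022]),('brace',[.585,.160])]:
    k=m&(np.hypot(P[...,0]-q[0],P[...,1]-q[1])<.012); print(n,k.sum(),P[k].mean(0) if k.any() else 0)
```

```text
[0.57124141 0.12118116 0.11945989] [-1.79990149e+02  8.85373734e-02  1.08421810e+02] [-1.06201646 -0.1409363  -2.23747917]
stud [392.46993638 489.75086264]
brace [444.02177529 255.72081942]
stud 0 0
brace 382 [0.58207157 0.16152212 0.03861535]
```

View pics/w2.png

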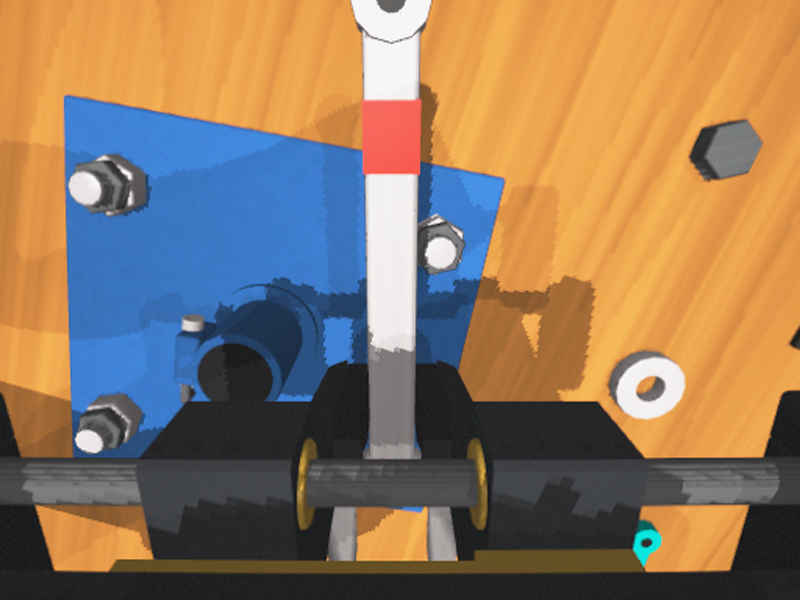

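The gripper hides the target stud. The other three stud tops show at (92,188), (98,440) and (440,250). The spanner lies centred in the hand along u=392, so I'll get the target stud from the other three.

```bash
cat >> h.py <<'E'
def fitplate(A,B):
    """A plate pts, B world pts -> yaw deg, centre"""
    A=np.array(A);B=np.array(B); a=A-A.mean(0); b=B-B.mean(0)
    y=np.arctan2((a[:,0]*b[:,1]-a[:,1]*b[:,0]).sum(),(a*b).sum()); M=np.array([[np.cos(y),-np.sin(y)],[np.sin(y),np.cos(y)]])
    t=B.mean(0)-M@A.mean(0); print('yaw',np.degrees(y),'c',t,'res mm',((A@M.T+t-B)*1e3).round(1).tolist(),'stud',M@[.085,-.07]+t,'brace',M@[.085,.07]+t); return np.degrees(y),t,M
def topblob(c,q,r=.014,z=.038,s=4000):
    o=ortho(c,q[0]-r,q[0]+r,q[1]-r,q[1]+r,z,s); g=o.min(2); m=(g>170).astype(np.uint8)
    n,l,st,ce=cv2.connectedComponentsWithStats(m); k=1+np.argmax(st[1:,4]); 
    return np.array([q[0]+r-(ce[k][1]+.5)/s,q[1]+r-(ce[k][0]+.5)/s]),2*np.sqrt(st[k,4]/np.pi)/s
E
python3 - <<'E'
from h import *
t=dict(np.load('top.npz')); c=dict(np.load('w2.npz'))
A=[(.085,-.07),(.085,.07),(-.085,.07),(-.085,-.07)]
fitplate(A,[[.6038,.0213],[.5833,.1596],[.4183,.1349],[.4354,-.0025]])
B=[]
for u,v in [(440,250),(88,188),(92,440)]:
    q=atz(c,u/1.5625,v/1.5625,.038)[:2]; b,d=topblob(c,q); print(q,b,d); B.append(b)
fitplate(A[1:],B)
E
```

```text
yaw 8.07006500214281 c [0.5102   0.078325] res mm [[0.4, -0.3], [1.2, -0.0], [-2.1, 0.8], [0.5, -0.4]] stud [0.60418513 0.02095084] brace [0.58453138 0.15956444]
[0.58173622 0.16187643] [0.58258495 0.16094428] 0.014972298999984425
[0.41540535 0.13759074] [0.41392892 0.13707969] 0.015065024024177417
[4.34648747e-01 1.30993466e-05] [ 0.43357659 -0.00156304] 0.014814677401945805
yaw 8.033748257319752 c [0.50801307 0.07967574] res mm [[-0.2, -0.1], [0.1, 0.0], [0.1, 0.0]] stud [0.60196182 0.02224201] brace [0.58239593 0.16086804]
```

Run:
```python
from h import *
plan([.5723,.1135,.019],108.0,8,1)
```

```text
max 0.51
[[-0.04,-0.01,0.5,0.0,0.0,0.01,1],[-0.04,-0.01,0.5,0.0,0.0,0.01,1],[-0.04,-0.01,0.5,0.0,0.0,0.01,1],[-0.04,-0.01,0.5,0.0,0.0,0.01,1],[-0.03,0.0,0.5,0.0,0.0,0.01,1],[-0.04,-0.01,0.51,0.0,0.0,0.01,1],[-0.03,0.0,0.5,0.0,0.01,0.01,1],[-0.04,-0.01,0.51,0.0,0.0,0.0,1]]
```

>>> servo_tool(increments=[[-0.04,0,0.7,0,0,0.02,1],[-0.04,0,0.7,0,0,0.02,1],[-0.04,-0.01,0.7,0,0,0.02,1],[-0.04,-0.01,0.7,0,0,0.01,1],[-0.04,-0.01,0.6,0,0,0,1],[-0.04,0,0.4,0,0,0,1],[-0.04,0,0.2,0,0,0,1],[-0.03,0,0,0,0,0,1],[0,0,0,0,0,0,1]])

```text
time: 7.25
position: [0.5733, 0.1147, 0.0194]
ee_rot: [180.0, 0.0, 108.0]
ft_force: [0.4, 0.4, -2.8]
gripper_width: 0.0158
finger_force: 25.0
```

Run:
```python
from h import *
c=cam('wrist');o=arm.get_obs(); print(o['position'],o['ee_rot'],o['ft_force'])
B=[]
for q in ([.58258,.16094],[.41393,.13708],[.4336,-.0016]):
    try: b,d=topblob(c,np.array(q)); print(b,d)
    except Exception as e: print(e)
d=np.array([np.cos(np.radians(108.03)),np.sin(np.radians(108.03))]); r=o['position'][:2]-[.602,.0222]; print('along',r@d,'lat(left of dir)',d[0]*r[1]-d[1]*r[0])
save(c,'w3.png')
```

```text
[0.57336277 0.11488019 0.01958392] [1.79929488e+02 3.28327061e-03 1.08037335e+02] [ 0.46175055 -0.14323398 -2.47856484]
[0.58239939 0.16114199] 0.015130908288589005
attempt to get argmax of an empty sequence
attempt to get argmax of an empty sequence
along 0.09699274057217769 lat(left of dir) -0.001454917511441136
```

View pics/w3.png

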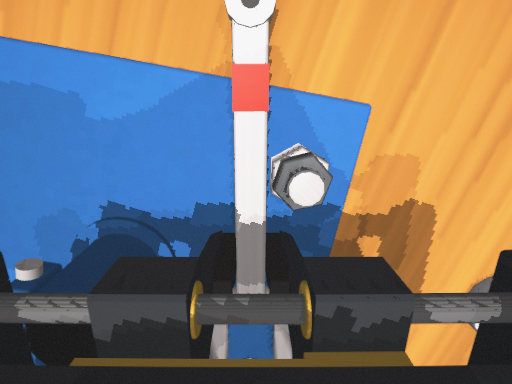

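>>> servo_tool(increments=[[0,-0.06,0.02,0,0,0,1],[-0.2,0,0.02,0,0,0,1],[-0.2,0,0,0,0,0,1],[-0.2,0,0,0,0,0,1],[-0.2,0,0,0,0,0,1],[0,0,0,0,0,0,1]])

```text
time: 7.9
position: [0.5786, 0.0941, 0.0181]
ee_rot: [179.9, 0.1, 108.0]
ft_force: [1.3, -0.6, -2.2]
gripper_width: 0.0151
finger_force: 25.0
```

>>> servo_tool(increments=[[-0.15,0,0,0,0,0,1],[-0.15,0,0,0,0,0,1],[0,0,0,0,0,0,1]])

```text
time: 8.2
position: [0.5806, 0.0876, 0.018]
ee_rot: [179.9, 0.0, 108.0]
ft_force: [2.2, -0.2, -1.7]
gripper_width: 0.0155
finger_force: 25.0
```

>>> servo_tool(increments=[[-0.12,0,0,0,0,0,1],[-0.12,0,0,0,0,0,1],[-0.1,0,0,0,0,0,1],[0,0,0,0,0,0,1]])

```text
time: 8.6
position: [0.5831, 0.0797, 0.018]
ee_rot: [180.0, 0.0, 108.0]
ft_force: [2.7, 0.9, -1.5]
gripper_width: 0.0153
finger_force: 25.0
```

>>> servo_tool(increments=[[-0.04,0.02,0.02,0,0,0,1],[-0.04,0,0.01,0,0,0,1],[0,0,0,0,0,0,1]])

```text
time: 8.9
position: [0.5836, 0.0787, 0.0173]
ee_rot: [180.0, -0.0, 108.1]
ft_force: [2.0, 2.5, -1.6]
gripper_width: 0.0152
finger_force: 25.0
```

>>> servo_tool(increments=[[0,0,0,0,0,0,0.2],[0,0,0,0,0,0,0.2],[0,0,0,0,0,0,0.2],[0,0,-0.6,0,0,0,0.2],[0,0,-1,0,0,0,0.2],[0,0,-1,0,0,0,0.2],[-0.5,0,-1,0,0,0,0.2],[-1,0,-1,0,0,0,0.2],[-1,0,-0.5,0,0,0,0.2],[-1,0,-0.5,0,0,0,0.2],[-1,0,0,0,0,0,0.2],[-0.6,0,0,0,0,0,0.2],[0,0,0,0,0,0,0.2],[0,0,0,0,0,0,0.2]])

```text
time: 10.3
position: [0.6225, -0.0417, 0.1572]
ee_rot: [-180.0, -0.1, 108.1]
ft_force: [-0.6, 0.7, 0.9]
gripper_width: 0.035
finger_force: 0.0
```

Run:
```python
from h import *
c=cam('wrist');np.savez('w4.npz',**c); o=arm.get_obs(); print(o['position'],o['ee_rot'],o['ft_force'])
A=[(.085,-.07),(.085,.07),(-.085,.07),(-.085,-.07)];B=[];k=[]
for a,q in zip(A,([.602,.0222],[.58258,.16094],[.41393,.13708],[.4336,-.0016])):
    try: b,d=topblob(c,np.array(q)); print(b,d); B.append(b);k.append(a)
    except Exception as e: print(e)
fitplate(k,B)
a=ortho(c,.57,.63,-.01,.05,.0293,6500); b=ortho(c,.45,.65,-.03,.17,.018,2000)
b=cv2.resize(b,(390,390)); cv2.imwrite('pics/w4.png',np.hstack([a[:390,:390],b])[:,:,::-1])
```

```text
[ 0.62251116 -0.04087136  0.15720737] [-1.79979664e+02 -9.77196031e-02  1.08165525e+02] [0.2220379  0.31831224 0.41979142]
[0.60187859 0.0228206 ] 0.014889688906320716
attempt to get argmax of an empty sequence
attempt to get argmax of an empty sequence
[ 0.43335871 -0.00111442] 0.014693320941984356
yaw 8.083701543719862 c [0.50777528 0.08015755] res mm [[-0.1, -0.0], [0.1, 0.0]] stud [0.60177406 0.02280576] brace [0.58208732 0.16141467]
```

View pics/w4.png

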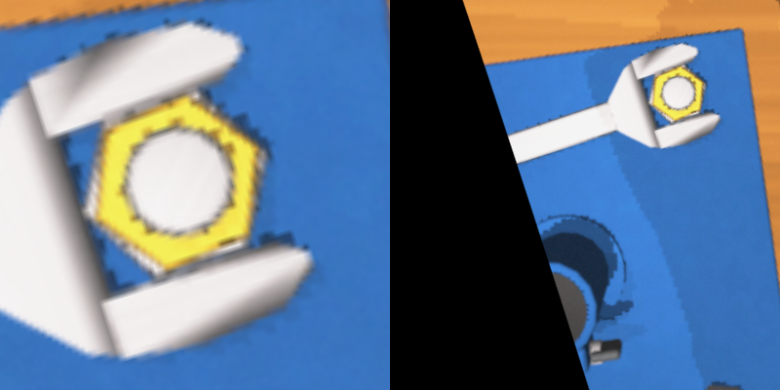

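The left crop shows the jaw round the lower nut. The stud is at (180,180) and the throat about 17 mm behind it, so the open spanner is home. The brass hexagon is clear, so next I'll get its corner angle and a ring spanner estimate from the top camera.

Run:
```python
from h import *
c=dict(np.load('w4.npz')); s=6500; a=ortho(c,.57,.63,-.01,.05,.0293,s)
h=cv2.cvtColor(a,cv2.COLOR_RGB2HSV); m=cv2.inRange(h,(18,120,90),(35,255,255))
ct=max(cv2.findContours(m,0,2)[0],key=cv2.contourArea); ct=cv2.convexHull(ct)
f=np.zeros_like(m); cv2.fillPoly(f,[ct],1); v,u=np.nonzero(f); x=.63-(v+.5)/s; y=.05-(u+.5)/s; cx,cy=x.mean(),y.mean()
r=(x-cx)+1j*(y-cy); w=(r**6/np.abs(r)**3).mean(); print('nut',cx,cy,'AFeq',np.sqrt(f.sum()/s**2/.866),'corner ang mod60',np.degrees(np.angle(w))/6%60)
print(cv2.approxPolyDP(ct,12,True)[:,0].tolist())
t=dict(np.load('top.npz'))
T=plan([.44,-.247,.16],77,17,0.0)
```

```text
nut 0.6019106674552779 0.022709872892231812 AFeq 0.023773463843545797 corner ang mod60 54.37594196442014
[[185, 96], [257, 147], [247, 234], [166, 269], [97, 219], [107, 131]]
max 0.56
[[-0.33,-0.56,-0.01,0.0,0.0,0.31,0.0],[-0.34,-0.55,-0.01,0.0,0.0,0.31,0.0],[-0.36,-0.54,-0.01,0.0,0.0,0.3,0.0],[-0.38,-0.52,-0.01,0.0,0.0,0.31,0.0],[-0.4,-0.51,-0.01,0.0,0.0,0.3,0.0],[-0.41,-0.5,-0.01,0.0,0.0,0.31,0.0],[-0.43,-0.49,-0.01,0.0,0.0,0.3,0.0],[-0.44,-0.47,0.0,0.0,0.0,0.31,0.0],[-0.46,-0.46,-0.01,0.0,0.0,0.3,0.0],[-0.47,-0.44,0.0,0.0,0.0,0.31,0.0],[-0.49,-0.43,-0.01,0.0,0.0,0.3,0.0],[-0.5,-0.41,0.0,0.0,0.0,0.31,0.0],[-0.51,-0.4,-0.01,0.0,0.0,0.3,0.0],[-0.53,-0.38,0.0,0.0,0.0,0.31,0.0],[-0.54,-0.36,-0.01,0.0,0.0,0.3,0.0],[-0.54,-0.35,0.0,-0.01,-0.01,0.31,0.0],[-0.56,-0.32,-0.01,0.0,0.0,0.3,0.0]]
```

Run:
```python
from h import *
T=plan([.445,-.27,.16],77.7,13,0.0)
```

```text
max 0.79
[[-0.5,-0.74,-0.01,0.0,0.0,0.39,0.0],[-0.53,-0.72,-0.01,0.0,0.0,0.39,0.0],[-0.56,-0.7,-0.01,0.0,0.0,0.39,0.0],[-0.59,-0.67,-0.01,0.0,0.0,0.39,0.0],[-0.61,-0.65,-0.01,0.0,0.0,0.39,0.0],[-0.64,-0.62,-0.01,0.0,0.0,0.39,0.0],[-0.66,-0.59,-0.01,0.0,0.0,0.39,0.0],[-0.69,-0.57,-0.01,0.0,0.0,0.39,0.0],[-0.71,-0.54,-0.01,0.0,0.0,0.39,0.0],[-0.73,-0.51,-0.01,0.0,0.0,0.39,0.0],[-0.75,-0.48,-0.01,0.0,0.0,0.39,0.0],[-0.77,-0.45,0.0,-0.01,-0.01,0.39,0.0],[-0.79,-0.41,-0.01,0.0,0.0,0.4,0.0]]
```

>>> servo_tool(increments=[[-0.5,-0.74,0,0,0,0.4,0],[-0.53,-0.72,0,0,0,0.4,0],[-0.56,-0.7,0,0,0,0.4,0],[-0.6,-0.67,0,0,0,0.4,0],[-0.61,-0.65,0,0,0,0.4,0],[-0.64,-0.62,0,0,0,0.4,0],[-0.66,-0.6,0,0,0,0.4,0],[-0.7,-0.57,0,0,0,0.4,0],[-0.7,-0.54,0,0,0,0.4,0],[-0.73,-0.5,0,0,0,0.4,0],[-0.75,-0.48,0,0,0,0.4,0],[-0.77,-0.45,0,0,0,0.4,0],[-0.8,-0.4,0,0,0,0.3,0],[0,0,0,0,0,0,0]])

```text
time: 11.75
position: [0.4419, -0.2722, 0.157]
ee_rot: [-179.8, 0.1, 77.3]
ft_force: [0.4, 0.4, -0.4]
gripper_width: 0.0442
finger_force: 0.0
```

Run:
```python
from h import *
c=cam('wrist');np.savez('w5.npz',**c); o=arm.get_obs(); print(o['position'],o['ee_rot'],o['ft_force'])
a=ortho(c,.38,.52,-.40,-.13,.012,2500)
cv2.imwrite('pics/w5.png',a[:,:,::-1])
P=cloud(c); m=(P[...,2]>.022)&(P[...,2]<.036)&(P[...,0]>.4)&(P[...,0]<.49)&(P[...,1]>-.33)&(P[...,1]<-.2)&(c['range_z']>.1)
q=P[m]; print(len(q),q.mean(0),np.median(q[:,2])); f=np.polyfit(q[:,1],q[:,0],1); print('dir',90-np.degrees(np.arctan(f[0])),'x at -.267',np.polyval(f,-.267))
```

```text
[ 0.44363888 -0.27054543  0.15718943] [-1.79956823e+02 -1.83707038e-02  7.74539135e+01] [-0.43331586  0.27866534  0.30625916]
2070 [ 0.44409483 -0.26001673  0.03110947] 0.03129740471559808
dir 77.7834514258335 x at -.267 0.442582885272771
```

View pics/w5.png

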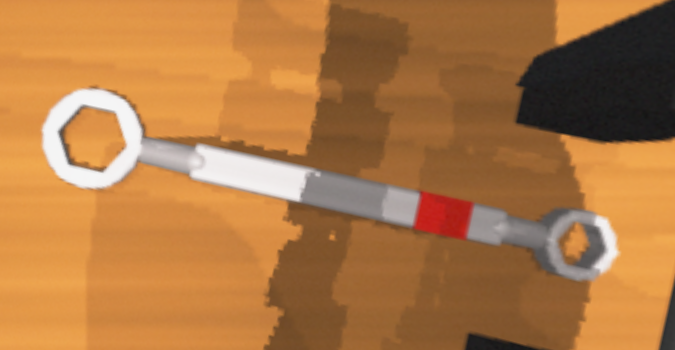

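The map shows the big ring at (92,138) and the small one at (582,244), 200 mm apart as they should be. The grip is at (0.4436, -0.2648), heading 77.8°.

>>> servo_tool(increments=[[0.06,-0.01,0.9,0,0,-0.06,0],[0.06,-0.01,0.9,0,0,0,0],[0.05,-0.01,0.9,0,0,0,0],[0.05,-0.01,0.9,0,0,0,0],[0,0,0.9,0,0,0,0],[0,0,0.7,0,0,0,0],[0,0,0.4,0,0,0,0],[0,0,0.1,0,0,0,0],[0,0,0,0,0,0,0]])

```text
time: 12.7
position: [0.4449, -0.2646, 0.0148]
ee_rot: [180.0, -0.0, 77.9]
ft_force: [0.4, -0.4, 0.4]
gripper_width: 0.044
finger_force: 0.0
```

>>> servo_tool(increments=[[0,0,0,0,0,0,1],[0,0,0,0,0,0,1],[0,0,0,0,0,0,1],[0,0,0,0,0,0,1],[0,0,0,0,0,0,1],[0,0,0,0,0,0,1]], force=40)

```text
time: 13.3
position: [0.444, -0.2658, 0.0151]
ee_rot: [-180.0, 0.0, 77.8]
ft_force: [-1.4, 0.7, 5.1]
gripper_width: 0.0133
finger_force: 40.0
```

Run:
```python
from h import *
print(arm.get_obs()['position'])
th=np.radians(-65.6); s=np.array([.6019,.0227]); g=s+.1*np.array([np.cos(th),np.sin(th)]); print(g)
p=arm.get_obs()['position']
T=plan([p[0],p[1],.075],77.8,3,1)
T=plan([g[0],g[1],.09],114.4,14,1,T)
```

```text
[ 0.44401872 -0.26575496  0.01509211]
[ 0.64321044 -0.06836837]
max 0.8
[[0.0,0.0,-0.8,0.0,0.0,0.0,1],[0.0,0.0,-0.8,0.0,0.0,0.0,1],[0.0,0.0,-0.8,0.0,0.0,0.0,1]]
max 0.74
[[0.67,0.44,-0.04,0.0,0.0,-0.44,1],[0.65,0.47,-0.04,0.0,0.0,-0.44,1],[0.63,0.5,-0.04,0.0,0.0,-0.44,1],[0.6,0.52,-0.04,0.0,0.0,-0.43,1],[0.58,0.55,-0.04,0.0,0.0,-0.44,1],[0.56,0.58,-0.04,0.0,0.0,-0.43,1],[0.53,0.6,-0.05,0.0,0.0,-0.44,1],[0.5,0.63,-0.04,0.0,0.0,-0.43,1],[0.47,0.65,-0.05,0.0,0.0,-0.44,1],[0.44,0.67,-0.04,0.0,0.0,-0.43,1],[0.41,0.69,-0.05,0.0,0.0,-0.44,1],[0.38,0.7,-0.04,0.0,0.0,-0.43,1],[0.35,0.72,-0.05,0.0,0.0,-0.44,1],[0.31,0.74,-0.04,0.0,0.0,-0.43,1]]
```

>>> servo_tool(increments=[[0,0,-0.8,0,0,0,1],[0,0,-0.8,0,0,0,1],[0,0,-0.8,0,0,0,1],[0.67,0.44,-0.04,0,0,-0.44,1],[0.65,0.47,-0.04,0,0,-0.44,1],[0.63,0.5,-0.04,0,0,-0.44,1],[0.6,0.52,-0.04,0,0,-0.44,1],[0.58,0.55,-0.04,0,0,-0.44,1],[0.56,0.58,-0.04,0,0,-0.44,1],[0.53,0.6,-0.05,0,0,-0.44,1],[0.5,0.63,-0.04,0,0,-0.43,1],[0.47,0.65,-0.05,0,0,-0.43,1],[0.44,0.67,-0.04,0,0,-0.43,1],[0.41,0.7,-0.05,0,0,-0.43,1],[0.38,0.7,-0.04,0,0,-0.43,1],[0.35,0.72,-0.05,0,0,-0.43,1],[0.31,0.74,-0.04,0,0,-0.43,1],[0,0,0,0,0,0,1],[0,0,0,0,0,0,1]])

```text
time: 15.2
position: [0.643, -0.0677, 0.0894]
ee_rot: [-179.9, 0.0, 114.4]
ft_force: [-0.8, -0.4, -3.0]
gripper_width: 0.0129
finger_force: 40.0
```

Run:
```python
from h import *
c=cam('wrist');np.savez('w6.npz',**c); o=arm.get_obs(); print(o['position'],o['ee_rot'],o['ft_force'],o['moment'])
a=ortho(c,.55,.67,-.04,.06,.038,4000); cv2.imwrite('pics/w6.png',np.hstack([cv2.resize(a,(400,480)),c['img'][:, 76:436][:384].copy() if 0 else np.vstack([c['img'][:,76:436],np.zeros((96,360,3),np.uint8)])])[:,:,::-1])
try: print(topblob(c,np.array([.6019,.0227])))
except Exception as e: print(e)
P=cloud(c); T=toolT(); Q=(P-T[:3,3])@T[:3,:3]
h=(abs(Q[...,1])<.03)&(Q[...,0]>.03)&(Q[...,0]<.13)&(P[...,2]>.05)&(c['range_z']>.05)
print(h.sum(),[ (round(x,3),Q[h&(abs(Q[...,0]-x)<.003)][:,1:].mean(0).round(4).tolist(),np.ptp(Q[h&(abs(Q[...,0]-x)<.003)][:,1]).round(4)) for x in (.04,.06,.08,.09,.1,.11) if (h&(abs(Q[...,0]-x)<.003)).any()])
```

```text
[ 0.64245167 -0.06889719  0.08923259] [-1.79853828e+02  3.59338990e-02  1.14312891e+02] [ 0.54725741  0.11822075 -3.38790477] [-0.0972823  -0.07389514 -0.02634051]
(array([0.60399662, 0.0143302 ]), np.float64(0.017279313448178308))
15916 [(0.04, [0.0003, -0.016], np.float64(0.0138)), (0.06, [0.0001, -0.0157], np.float64(0.0138)), (0.08, [0.0003, 0.002], np.float64(0.0151)), (0.09, [0.0003, 0.0027], np.float64(0.0353)), (0.1, [0.0, 0.0034], np.float64(0.0408)), (0.11, [0.0003, 0.0045], np.float64(0.0379))]
```

View pics/w6.png

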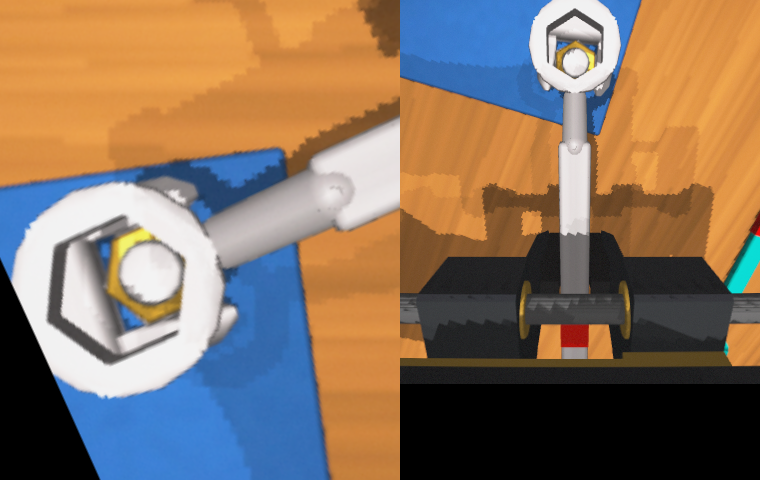

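The ring hangs above the nut, and the stud and brass nut are visible through its hole. I'll measure the ring's centre in the tool frame from its top face.

Run:
```python
from h import *
from scipy.optimize import least_squares
c=dict(np.load('w6.npz')); P=cloud(c); T=np.eye(4); M=c['cw']@np.linalg.inv(np.array(c['T_tool_cam'])); Q=(P-M[:3,3])@M[:3,:3]
h=(abs(Q[...,1])<.03)&(Q[...,0]>.07)&(Q[...,0]<.13)&(abs(Q[...,2]-.003)<.006)&(c['range_z']>.05)
q=Q[h]; print(len(q),np.ptp(q,0),np.median(q[:,2]))
A=np.c_[q[:,:2],np.ones(len(q))]; r=np.linalg.lstsq(A,q[:,2],rcond=None)[0]; print('plane slope',r)
# hull circle
hu=cv2.convexHull(q[q[:,0]>.085][:,:2].astype(np.float32))[:,0]; hu=hu[hu[:,0]>.09]
s=least_squares(lambda p:np.hypot(hu[:,0]-p[0],hu[:,1]-p[1])-p[2],[.1,0,.02],loss='soft_l1',f_scale=.0005); print('ring c tool',s.x)
# hexagon hole: dark hole pixels in plane of ring top
```

```text
4667 [0.04830421 0.04084004 0.0119592 ] 0.0029658555318375092
plane slope [ 0.04083006 -0.00205822 -0.00105301]
ring c tool [ 0.1007981  -0.00070995  0.0202393 ]
```

>>> servo_tool(increments=[[-0.02,0.01,0.6,0,0,0,1],[0,0,0.6,0,0,0,1],[0,0,0.4,0,0,0,1],[0,0,0.1,0,0,0,1],[0,0,0,0,0,0,1],[0,0,0,0,0,0,1]])

```text
time: 15.85
position: [0.6442, -0.0681, 0.0474]
ee_rot: [180.0, 0.0, 114.3]
ft_force: [0.0, -0.1, -3.5]
gripper_width: 0.0126
finger_force: 40.0
```

>>> servo_tool(increments=[[0,0,0.08,0,0,0,1],[0,0,0.06,0,0,0,1],[0,0,0,0,0,0,1]])

```text
time: 16.15
position: [0.6439, -0.0683, 0.0437]
ee_rot: [-180.0, 0.0, 114.3]
ft_force: [0.3, -0.4, -3.3]
gripper_width: 0.013
finger_force: 40.0
```

>>> servo_tool(increments=[[-0.0,-0.02,0.06,0,0,0,1],[0,0,0.04,0,0,0,1],[0,0,0,0,0,0,1]])

```text
time: 16.45
position: [0.6439, -0.0688, 0.0414]
ee_rot: [180.0, 0.0, 114.3]
ft_force: [1.4, -0.3, -2.2]
gripper_width: 0.0128
finger_force: 40.0
```

>>> servo_tool(increments=[[0,0,0.04,0,0,0,1],[0,0,0.04,0,0,0,1],[0,0,0,0,0,0,1]])

```text
time: 16.75
position: [0.6435, -0.0687, 0.039]
ee_rot: [-180.0, 0.0, 114.3]
ft_force: [0.4, -1.0, -2.5]
gripper_width: 0.013
finger_force: 40.0
```

>>> servo_tool(increments=[[0,0,0.06,0,0,0,1],[0,0,0.06,0,0,0,1],[0,0,0,0,0,0,1]])

```text
time: 17.05
position: [0.6435, -0.0688, 0.036]
ee_rot: [-180.0, 0.0, 114.3]
ft_force: [0.9, -1.3, -3.4]
gripper_width: 0.0128
finger_force: 40.0
```

```bash
cat >> h.py <<'E'
def tq(n=8):
    O=[]
    for _ in range(n): arm.read_camera('scene'); O.append(arm.get_obs())
    F=np.mean([o['ft_force'] for o in O],0); M=np.mean([o['moment'] for o in O],0); p=np.mean([o['position'] for o in O],0); y=np.mean([o['ee_rot'][2] for o in O])
    r=p[:2]-[.6019,.0227]; ph=np.degrees(np.arctan2(r[1],r[0]))
    print('t',O[-1]['time'],'p',p.round(4),'yaw',y.round(2),'L',np.hypot(*r).round(4),'phi+180',(ph+180).round(2),'F',F.round(2),'M',M.round(3),'tau',(r[0]*F[1]-r[1]*F[0]+M[2]).round(3),'ts',np.std([r[0]*o['ft_force'][1]-r[1]*o['ft_force'][0]+o['moment'][2] for o in O]).round(3))
E
python3 -c "
from h import *
tq()"
```

```text
t 17.45 p [ 0.6436 -0.0687  0.0363] yaw 114.34 L 0.1004 phi+180 114.51 F [ 1.16 -1.53 -2.33] M [-0.417 -0.348 -0.036] tau 0.006 ts 0.071
```

>>> servo_tool(increments=[[0,-0.1,0,0,0,0.25,1],[0,-0.21,0,0,0,0.5,1],[0,-0.21,0,0,0,0.5,1],[0,0,0,0,0,0,1]])

```text
time: 17.85
position: [0.631, -0.0737, 0.0363]
ee_rot: [-180.0, 0.0, 106.8]
ft_force: [0.9, -2.5, -2.8]
gripper_width: 0.0131
finger_force: 40.0
```

```bash
python3 -c "
from h import *
tq()"
```

```text
t 18.25 p [ 0.6315 -0.0735  0.0362] yaw 106.87 L 0.1007 phi+180 107.08 F [ 1.43 -3.09 -2.42] M [-0.604 -0.32  -0.018] tau 0.028 ts 0.061
```

>>> servo_tool(increments=[[-0.01,-0.21,0,0,0,0.5,1],[0,-0.21,0,0,0,0.5,1],[0,-0.21,0,0,0,0.5,1],[0,0,0,0,0,0,1]])

```text
time: 18.65
position: [0.6159, -0.0769, 0.0362]
ee_rot: [-180.0, -0.0, 97.9]
ft_force: [0.7, -2.1, -2.7]
gripper_width: 0.0132
finger_force: 40.0
```

```bash
python3 -c "
from h import *
tq()
c=cam('wrist'); a=ortho(c,.55,.67,-.04,.06,.03,4000); im=np.hstack([cv2.resize(a,(400,480)),np.vstack([c['img'][:,76:436],np.zeros((96,360,3),np.uint8)])])
cv2.imwrite('pics/w7.png',im[:,:,::-1])"
```

```text
t 19.05 p [ 0.6162 -0.0769  0.0361] yaw 97.9 L 0.1007 phi+180 98.15 F [ 0.04 -1.57 -3.1 ] M [-0.393 -0.189 -0.028] tau -0.047 ts 0.034
```

View pics/w7.png

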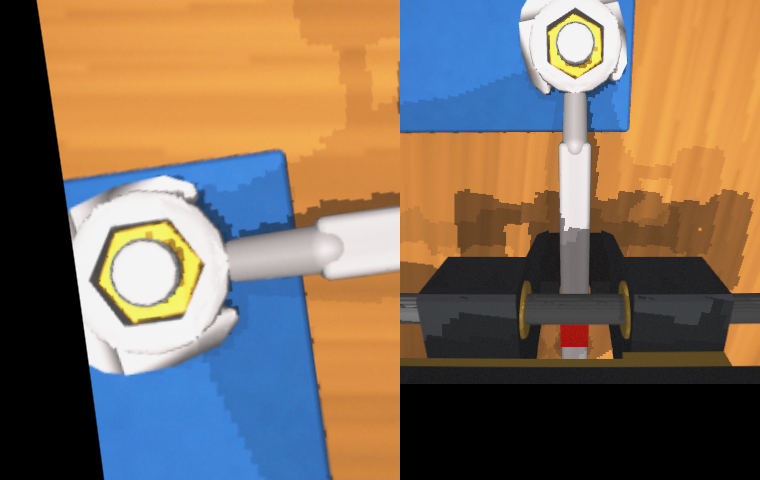

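The picture shows the ring fully round the brass nut, with both hexagons aligned at (145,272), and the nut turning with the ring. From here I'll go in small steps and watch the torque.

>>> servo_tool(increments=[[0,-0.07,0,0,0,0.167,1],[0,-0.07,0,0,0,0.167,1]])

```text
time: 19.3
position: [0.6129, -0.0773, 0.0362]
ee_rot: [180.0, -0.0, 95.8]
ft_force: [0.9, -0.5, -2.8]
gripper_width: 0.0129
finger_force: 40.0
```

```bash
python3 -c "
from h import *
tq(1);tq(4)"
```

```text
t 19.35 p [ 0.6125 -0.0774  0.0363] yaw 95.75 L 0.1006 phi+180 96.06 F [ 1.33 -0.29 -2.67] M [-0.151 -0.331 -0.022] tau 0.108 ts 0.0
t 19.55 p [ 0.6128 -0.0774  0.0363] yaw 95.85 L 0.1007 phi+180 96.19 F [ 0.46 -0.44 -3.5 ] M [-0.121 -0.266  0.001] tau 0.043 ts 0.036
```

>>> servo_tool(increments=[[0,-0.035,0,0,0,0.083,1],[0,-0.035,0,0,0,0.083,1]])

```text
time: 19.75
position: [0.6111, -0.0776, 0.0362]
ee_rot: [180.0, -0.0, 94.8]
ft_force: [1.7, 0.3, -3.6]
gripper_width: 0.0126
finger_force: 40.0
```

```bash
python3 -c "
from h import *
tq(1);tq(4)"
```

```text
t 19.8 p [ 0.6109 -0.0776  0.0362] yaw 94.8 L 0.1007 phi+180 95.12 F [ 1.74  0.42 -2.26] M [ 0.011 -0.341  0.035] tau 0.213 ts 0.0
t 20.0 p [ 0.611  -0.0776  0.0362] yaw 94.85 L 0.1007 phi+180 95.2 F [ 1.14  0.42 -3.42] M [ 0.036 -0.305  0.031] tau 0.149 ts 0.035
```

>>> servo_tool(increments=[[0,-0.035,0,0,0,0.083,1],[0,-0.035,0,0,0,0.083,1]])

```text
time: 20.2
position: [0.6093, -0.0777, 0.0362]
ee_rot: [180.0, -0.0, 93.8]
ft_force: [0.6, 1.1, -3.7]
gripper_width: 0.0132
finger_force: 40.0
```

```bash
python3 -c "
from h import *
tq(4)"
```

```text
t 20.4 p [ 0.6092 -0.0778  0.0362] yaw 93.84 L 0.1007 phi+180 94.14 F [ 1.54  1.21 -3.37] M [ 0.165 -0.357 -0.   ] tau 0.163 ts 0.047
```

>>> servo_tool(increments=[[0,-0.018,0,0,0,0.042,1],[0,-0.018,0,0,0,0.042,1]])

```text
time: 20.6
position: [0.6084, -0.0778, 0.0362]
ee_rot: [180.0, -0.0, 93.3]
ft_force: [0.9, 1.2, -4.9]
gripper_width: 0.0129
finger_force: 40.0
```

```bash
python3 -c "
from h import *
tq(4)"
```

```text
t 20.8 p [ 0.6083 -0.0779  0.0362] yaw 93.35 L 0.1008 phi+180 93.66 F [ 1.14  2.12 -3.21] M [ 0.287 -0.301  0.014] tau 0.142 ts 0.02
```

>>> servo_tool(increments=[[0.01,-0.04,0,0,0,0.1,1],[0,-0.04,0,0,0,0.1,1]])

```text
time: 21.0
position: [0.6063, -0.078, 0.0362]
ee_rot: [180.0, 0.0, 92.1]
ft_force: [1.4, 1.2, -2.9]
gripper_width: 0.013
finger_force: 40.0
```

```bash
python3 -c "
from h import *
tq(4)"
```

```text
t 21.2 p [ 0.6062 -0.0779  0.0362] yaw 92.13 L 0.1007 phi+180 92.43 F [ 0.94  1.78 -3.57] M [ 0.275 -0.298 -0.02 ] tau 0.083 ts 0.045
```

>>> servo_tool(increments=[[0.005,-0.03,0,0,0,0.07,1],[0,-0.03,0,0,0,0.07,1]])

```text
time: 21.4
position: [0.6048, -0.078, 0.0362]
ee_rot: [180.0, 0.0, 91.3]
ft_force: [1.3, 1.0, -3.3]
gripper_width: 0.0131
finger_force: 40.0
```

```bash
python3 -c "
from h import *
tq(4)"
```

```text
t 21.6 p [ 0.6048 -0.078   0.0362] yaw 91.29 L 0.1007 phi+180 91.63 F [ 0.98  1.24 -3.76] M [ 0.225 -0.303 -0.016] tau 0.086 ts 0.042
```

>>> servo_tool(increments=[[0,-0.05,0,0,0,0.12,1],[0,-0.05,0,0,0,0.12,1]])

```text
time: 21.8
position: [0.6023, -0.078, 0.0362]
ee_rot: [180.0, 0.0, 89.8]
ft_force: [1.4, 1.8, -3.5]
gripper_width: 0.013
finger_force: 40.0
```

```bash
python3 -c "
from h import *
tq(4)"
```

```text
t 22.0 p [ 0.6021 -0.078   0.0362] yaw 89.84 L 0.1007 phi+180 90.14 F [ 0.96  1.29 -3.58] M [ 0.191 -0.286  0.   ] tau 0.098 ts 0.058
```

>>> servo_tool(increments=[[0,-0.03,0,0,0,0.07,1],[0,-0.03,0,0,0,0.07,1]])

```text
time: 22.2
position: [0.6009, -0.078, 0.0362]
ee_rot: [180.0, 0.0, 89.0]
ft_force: [0.6, 0.7, -4.3]
gripper_width: 0.0133
finger_force: 40.0
```

```bash
python3 -c "
from h import *
tq(4)"
```

```text
t 22.4 p [ 0.6008 -0.078   0.0362] yaw 89.01 L 0.1007 phi+180 89.36 F [ 0.86  1.07 -3.31] M [ 0.14  -0.292 -0.002] tau 0.084 ts 0.04
```

>>> servo_tool(increments=[[0,-0.05,0,0,0,0.12,1],[0,-0.05,0,0,0,0.12,1]])

```text
time: 22.6
position: [0.5983, -0.0779, 0.0362]
ee_rot: [180.0, 0.0, 87.5]
ft_force: [1.0, 0.9, -3.5]
gripper_width: 0.0129
finger_force: 40.0
```

```bash
python3 -c "
from h import *
tq(4)"
```

```text
t 22.8 p [ 0.5981 -0.0779  0.0362] yaw 87.56 L 0.1007 phi+180 87.86 F [ 0.87  0.93 -3.9 ] M [ 0.141 -0.304 -0.021] tau 0.062 ts 0.027
```

>>> servo_tool(increments=[[0,-0.03,0,0,0,0.08,1],[0,-0.03,0,0,0,0.08,1]])

```text
time: 23.0
position: [0.5968, -0.0779, 0.0362]
ee_rot: [180.0, 0.0, 86.6]
ft_force: [0.4, 1.5, -3.2]
gripper_width: 0.0128
finger_force: 40.0
```

```bash
python3 -c "
from h import *
tq(4)"
```

```text
t 23.2 p [ 0.5967 -0.0778  0.0362] yaw 86.61 L 0.1007 phi+180 87.04 F [ 0.78  0.86 -3.34] M [ 0.153 -0.282  0.024] tau 0.098 ts 0.027
```

>>> servo_tool(increments=[[0,-0.05,0,0,0,0.12,1],[0,-0.05,0,0,0,0.12,1]])

```text
time: 23.4
position: [0.5943, -0.0776, 0.0362]
ee_rot: [180.0, 0.0, 85.1]
ft_force: [1.9, 1.4, -3.4]
gripper_width: 0.0129
finger_force: 40.0
```

```bash
python3 -c "
from h import *
tq(4)"
```

```text
t 23.6 p [ 0.5941 -0.0777  0.0362] yaw 85.16 L 0.1007 phi+180 85.57 F [ 1.09  0.58 -3.23] M [ 0.123 -0.274 -0.005] tau 0.099 ts 0.094
```

>>> servo_tool(increments=[[0,-0.035,0,0,0,0.083,1],[0,-0.035,0,0,0,0.083,1]])

```text
time: 23.8
position: [0.5926, -0.0775, 0.0362]
ee_rot: [180.0, 0.0, 84.1]
ft_force: [-0.1, 1.0, -4.2]
gripper_width: 0.0131
finger_force: 40.0
```

```bash
python3 -c "
from h import *
tq(4)"
```

```text
t 24.0 p [ 0.5925 -0.0775  0.0362] yaw 84.17 L 0.1006 phi+180 84.64 F [ 0.89  0.88 -3.28] M [ 0.119 -0.296  0.04 ] tau 0.121 ts 0.036
```

>>> servo_tool(increments=[[0,-0.055,0,0,0,0.12,1],[0,-0.055,0,0,0,0.12,1]])

```text
time: 24.2
position: [0.5899, -0.0772, 0.0362]
ee_rot: [180.0, -0.0, 82.7]
ft_force: [1.5, 0.9, -2.9]
gripper_width: 0.0128
finger_force: 40.0
```

```bash
python3 -c "
from h import *
tq(4)"
```

```text
t 24.4 p [ 0.5897 -0.0772  0.0362] yaw 82.72 L 0.1006 phi+180 83.06 F [ 0.81  0.38 -2.87] M [ 0.127 -0.325  0.015] tau 0.092 ts 0.056
```

>>> servo_tool(increments=[[0,-0.035,0,0,0,0.083,1],[0,-0.035,0,0,0,0.083,1]])

```text
time: 24.6
position: [0.5882, -0.077, 0.0362]
ee_rot: [180.0, -0.0, 81.7]
ft_force: [0.9, 0.9, -3.0]
gripper_width: 0.0129
finger_force: 40.0
```

```bash
python3 -c "
from h import *
tq(4)"
```

```text
t 24.8 p [ 0.5881 -0.0769  0.0362] yaw 81.74 L 0.1006 phi+180 82.09 F [ 1.66  0.72 -3.06] M [ 0.113 -0.299  0.01 ] tau 0.166 ts 0.035
```

>>> servo_tool(increments=[[0,-0.035,0,0,0,0.083,1],[0,-0.035,0,0,0,0.083,1]])

```text
time: 25.0
position: [0.5865, -0.0767, 0.0362]
ee_rot: [180.0, -0.0, 80.7]
ft_force: [2.3, 0.4, -4.0]
gripper_width: 0.0131
finger_force: 40.0
```

```bash
python3 -c "
from h import *
tq(4)"
```

```text
t 25.2 p [ 0.5863 -0.0767  0.0362] yaw 80.74 L 0.1006 phi+180 81.09 F [ 0.93  0.7  -3.3 ] M [ 0.118 -0.327 -0.009] tau 0.072 ts 0.039
```

>>> servo_tool(increments=[[0,-0.035,0,0,0,0.083,1]])

```text
time: 25.3
position: [0.5857, -0.0765, 0.0362]
ee_rot: [180.0, -0.0, 80.2]
ft_force: [0.6, 0.9, -3.5]
gripper_width: 0.0127
finger_force: 40.0
```

```bash
python3 -c "
from h import *
tq(4)"
```

```text
t 25.5 p [ 0.5855 -0.0765  0.0362] yaw 80.24 L 0.1006 phi+180 80.6 F [ 1.29  0.72 -3.62] M [ 0.14  -0.336  0.032] tau 0.148 ts 0.036
```

>>> servo_tool(increments=[[0,-0.055,0,0,0,0.125,1],[0,-0.055,0,0,0,0.125,1]])

```text
time: 25.7
position: [0.5828, -0.0761, 0.0362]
ee_rot: [180.0, -0.0, 78.7]
ft_force: [0.9, 0.5, -3.2]
gripper_width: 0.0128
finger_force: 40.0
```

```bash
python3 -c "
from h import *
tq(4)"
```

```text
t 25.9 p [ 0.5827 -0.076   0.0362] yaw 78.73 L 0.1006 phi+180 78.98 F [ 1.33  1.03 -3.24] M [ 0.179 -0.335  0.001] tau 0.113 ts 0.037
```

>>> servo_tool(increments=[[0,-0.035,0,0,0,0.083,1],[0,-0.035,0,0,0,0.083,1]])

```text
time: 26.1
position: [0.5811, -0.0757, 0.0362]
ee_rot: [180.0, -0.0, 77.7]
ft_force: [1.7, 1.9, -4.6]
gripper_width: 0.0132
finger_force: 40.0
```

```bash
python3 -c "
from h import *
tq(4)"
```

```text
t 26.3 p [ 0.5811 -0.0757  0.0362] yaw 77.75 L 0.1006 phi+180 78.04 F [ 1.43  0.8  -3.82] M [ 0.149 -0.358 -0.012] tau 0.112 ts 0.054
```

>>> servo_tool(increments=[[0,-0.055,0,0,0,0.125,1],[0,-0.055,0,0,0,0.125,1]])

```text
time: 26.5
position: [0.5785, -0.0751, 0.0362]
ee_rot: [180.0, -0.0, 76.2]
ft_force: [1.2, 1.3, -3.1]
gripper_width: 0.0129
finger_force: 40.0
```

```bash
python3 -c "
from h import *
tq(4)"
```

```text
t 26.7 p [ 0.5783 -0.075   0.0362] yaw 76.24 L 0.1006 phi+180 76.43 F [ 2.    1.26 -3.75] M [ 0.193 -0.373 -0.013] tau 0.153 ts 0.041
```

>>> servo_tool(increments=[[0,-0.035,0,0,0,0.083,1],[0,-0.035,0,0,0,0.083,1]])

```text
time: 26.9
position: [0.5768, -0.0746, 0.0362]
ee_rot: [180.0, -0.0, 75.2]
ft_force: [1.2, 0.9, -3.9]
gripper_width: 0.013
finger_force: 40.0
```

```bash
python3 -c "
from h import *
tq(4)"
```

```text
t 27.1 p [ 0.5767 -0.0746  0.0362] yaw 75.25 L 0.1006 phi+180 75.48 F [ 1.6   1.22 -3.42] M [ 0.18  -0.392 -0.025] tau 0.1 ts 0.051
```

>>> servo_tool(increments=[[0,-0.05,0,0,0,0.125,1],[0,-0.05,0,0,0,0.125,1]])

```text
time: 27.3
position: [0.5743, -0.074, 0.0362]
ee_rot: [180.0, -0.0, 73.7]
ft_force: [1.1, 1.2, -3.2]
gripper_width: 0.0129
finger_force: 40.0
```

```bash
python3 -c "
from h import *
tq(4)"
```

```text
t 27.5 p [ 0.5741 -0.0739  0.0362] yaw 73.74 L 0.1005 phi+180 73.97 F [ 1.78  1.44 -3.48] M [ 0.237 -0.356  0.002] tau 0.135 ts 0.035
```

>>> servo_tool(increments=[[0,-0.035,0,0,0,0.083,1],[0,-0.035,0,0,0,0.083,1]])

```text
time: 27.7
position: [0.5727, -0.0735, 0.0362]
ee_rot: [180.0, -0.0, 72.7]
ft_force: [1.4, 1.4, -4.8]
gripper_width: 0.0127
finger_force: 40.0
```

```bash
python3 -c "
from h import *
tq(4)"
```

```text
t 27.9 p [ 0.5726 -0.0735  0.0362] yaw 72.76 L 0.1005 phi+180 73.04 F [ 1.51  1.49 -3.89] M [ 0.256 -0.367  0.009] tau 0.111 ts 0.048
```

>>> servo_tool(increments=[[0,-0.05,0,0,0,0.125,1],[0,-0.05,0,0,0,0.125,1]])

```text
time: 28.1
position: [0.5705, -0.0728, 0.0363]
ee_rot: [180.0, -0.0, 71.2]
ft_force: [2.4, 0.8, -3.8]
gripper_width: 0.0132
finger_force: 40.0
```

```bash
python3 -c "
from h import *
tq(4)"
```

```text
t 28.3 p [ 0.5704 -0.0728  0.0363] yaw 71.25 L 0.1005 phi+180 71.76 F [ 2.25  1.19 -4.01] M [ 0.22  -0.543  0.074] tau 0.251 ts 0.044
```

>>> servo_tool(increments=[[0,-0.035,0,0,0,0.083,1],[0,-0.035,0,0,0,0.083,1]])

```text
time: 28.5
position: [0.5689, -0.0722, 0.0363]
ee_rot: [180.0, -0.0, 70.2]
ft_force: [3.1, 1.8, -4.3]
gripper_width: 0.0131
finger_force: 40.0
```

```bash
python3 -c "
from h import *
tq(4)"
```

```text
t 28.7 p [ 0.5686 -0.0722  0.0363] yaw 70.26 L 0.1006 phi+180 70.69 F [ 2.27  1.67 -3.61] M [ 0.212 -0.575  0.038] tau 0.197 ts 0.088
```

Torque has stepped up to about 0.25 N m, so contact is made and the play is being taken up. I'll use finer steps.

>>> servo_tool(increments=[[0,-0.025,0,0,0,0.06,1],[0,-0.025,0,0,0,0.06,1]])

```text
time: 28.9
position: [0.5676, -0.0718, 0.0363]
ee_rot: [180.0, -0.0, 69.5]
ft_force: [3.2, 0.8, -4.2]
gripper_width: 0.0129
finger_force: 40.0
```

```bash
python3 -c "
from h import *
tq(4)"
```

```text
t 29.1 p [ 0.5675 -0.0718  0.0362] yaw 69.55 L 0.1005 phi+180 69.98 F [ 2.49  1.39 -4.52] M [ 0.21  -0.656  0.039] tau 0.226 ts 0.061
```

>>> servo_tool(increments=[[0,-0.018,0,0,0,0.04,1]])

```text
time: 29.2
position: [0.5672, -0.0716, 0.0362]
ee_rot: [180.0, -0.0, 69.3]
ft_force: [3.4, 0.9, -3.3]
gripper_width: 0.013
finger_force: 40.0
```

```bash
python3 -c "
from h import *
tq(4)"
```

```text
t 29.4 p [ 0.5671 -0.0716  0.0362] yaw 69.31 L 0.1005 phi+180 69.73 F [ 3.16  1.41 -3.82] M [ 0.212 -0.694  0.044] tau 0.292 ts 0.049
```

>>> servo_tool(increments=[[0,-0.025,0,0,0,0.06,1],[0,-0.01,0,0,0,0.02,1]])

```text
time: 29.6
position: [0.5662, -0.0713, 0.0362]
ee_rot: [180.0, -0.0, 68.8]
ft_force: [3.5, 1.1, -3.6]
gripper_width: 0.0128
finger_force: 40.0
```

```bash
python3 -c "
from h import *
tq(4)"
```

```text
t 29.8 p [ 0.5662 -0.0713  0.0362] yaw 68.83 L 0.1005 phi+180 69.21 F [ 3.04  1.76 -3.84] M [ 0.243 -0.716  0.044] tau 0.267 ts 0.041
```

>>> servo_tool(increments=[[0,-0.018,0,0,0,0.04,1]])

```text
time: 29.9
position: [0.5659, -0.0712, 0.0362]
ee_rot: [180.0, -0.0, 68.6]
ft_force: [3.8, 1.4, -2.9]
gripper_width: 0.0129
finger_force: 40.0
```

```bash
python3 -c "
from h import *
tq(4)"
```

```text
t 30.1 p [ 0.5658 -0.0711  0.0362] yaw 68.59 L 0.1005 phi+180 68.95 F [ 2.75  1.23 -3.6 ] M [ 0.256 -0.734  0.028] tau 0.242 ts 0.07
```

>>> servo_tool(increments=[[0,-0.021,0,0,0,0.05,1],[0,-0.021,0,0,0,0.05,1]])

```text
time: 30.3
position: [0.5648, -0.0708, 0.0362]
ee_rot: [180.0, -0.0, 68.0]
ft_force: [4.0, 1.2, -3.3]
gripper_width: 0.0134
finger_force: 40.0
```

```bash
python3 -c "
from h import *
tq(4)"
```

```text
t 30.5 p [ 0.5648 -0.0707  0.0362] yaw 67.99 L 0.1005 phi+180 68.33 F [ 3.24  1.29 -3.81] M [ 0.239 -0.747  0.039] tau 0.294 ts 0.052
```

>>> servo_tool(increments=[[0,-0.014,0,0,0,0.033,1]])

```text
time: 30.6
position: [0.5646, -0.0706, 0.0362]
ee_rot: [180.0, -0.0, 67.8]
ft_force: [3.1, 1.1, -3.3]
gripper_width: 0.0128
finger_force: 40.0
```

```bash
python3 -c "
from h import *
tq(4)"
```

```text
t 30.8 p [ 0.5645 -0.0706  0.0362] yaw 67.79 L 0.1005 phi+180 68.17 F [ 3.33  1.82 -3.55] M [ 0.281 -0.77   0.051] tau 0.294 ts 0.059
```

>>> servo_tool(increments=[[0,-0.025,0,0,0,0.058,1],[0,-0.025,0,0,0,0.058,1]])

```text
time: 31.0
position: [0.5634, -0.0702, 0.0362]
ee_rot: [180.0, -0.0, 67.1]
ft_force: [2.7, 0.8, -3.9]
gripper_width: 0.013
finger_force: 40.0
```

```bash
python3 -c "
from h import *
tq(4)"
```

```text
t 31.2 p [ 0.5633 -0.0702  0.0362] yaw 67.09 L 0.1006 phi+180 67.44 F [ 3.49  1.66 -3.88] M [ 0.248 -0.805  0.039] tau 0.299 ts 0.027
```

>>> servo_tool(increments=[[0,-0.016,0,0,0,0.038,1]])

```text
time: 31.3
position: [0.5631, -0.07, 0.0363]
ee_rot: [180.0, -0.0, 66.9]
ft_force: [3.6, 2.4, -3.8]
gripper_width: 0.013
finger_force: 40.0
```

```bash
python3 -c "
from h import *
tq(4)"
```

```text
t 31.5 p [ 0.563  -0.07    0.0362] yaw 66.87 L 0.1005 phi+180 67.25 F [ 3.32  1.12 -3.74] M [ 0.23  -0.83   0.041] tau 0.305 ts 0.025
```

>>> servo_tool(increments=[[0,-0.025,0,0,0,0.058,1],[0,-0.025,0,0,0,0.058,1]])

```text
time: 31.7
position: [0.5619, -0.0695, 0.0362]
ee_rot: [180.0, -0.0, 66.1]
ft_force: [4.0, 2.4, -4.2]
gripper_width: 0.013
finger_force: 40.0
```

```bash
python3 -c "
from h import *
tq(4)"
```

```text
t 31.9 p [ 0.5618 -0.0695  0.0362] yaw 66.17 L 0.1005 phi+180 66.52 F [ 4.21  1.25 -3.9 ] M [ 0.238 -0.878  0.044] tau 0.383 ts 0.064
```

>>> servo_tool(increments=[[0,-0.016,0,0,0,0.038,1]])

```text
time: 32.0
position: [0.5616, -0.0694, 0.0363]
ee_rot: [180.0, -0.0, 65.9]
ft_force: [3.7, 1.3, -4.0]
gripper_width: 0.0128
finger_force: 40.0
```

```bash
python3 -c "
from h import *
tq(4)"
```

```text
t 32.2 p [ 0.5615 -0.0694  0.0362] yaw 65.95 L 0.1005 phi+180 66.32 F [ 3.7   1.61 -3.65] M [ 0.244 -0.902  0.044] tau 0.32 ts 0.035
```

>>> servo_tool(increments=[[0,-0.02,0,0,0,0.045,1],[0,-0.015,0,0,0,0.035,1]])

```text
time: 32.4
position: [0.5608, -0.069, 0.0362]
ee_rot: [180.0, -0.0, 65.5]
ft_force: [4.5, 1.7, -3.5]
gripper_width: 0.0129
finger_force: 40.0
```

```bash
python3 -c "
from h import *
tq(5)"
```

```text
t 32.65 p [ 0.5606 -0.069   0.0362] yaw 65.46 L 0.1006 phi+180 65.74 F [ 4.32  1.7  -3.89] M [ 0.248 -0.924  0.007] tau 0.333 ts 0.08
```

>>> servo_tool(increments=[[0,-0.012,0,0,0,0.03,1]])

```text
time: 32.75
position: [0.5604, -0.0689, 0.0362]
ee_rot: [180.0, -0.0, 65.3]
ft_force: [4.5, 1.0, -3.3]
gripper_width: 0.0132
finger_force: 40.0
```

```bash
python3 -c "
from h import *
tq(5)"
```

```text
t 33.0 p [ 0.5604 -0.0689  0.0362] yaw 65.29 L 0.1005 phi+180 65.65 F [ 4.4   1.51 -3.31] M [ 0.211 -0.971  0.056] tau 0.397 ts 0.035
```

>>> servo_tool(increments=[[0,-0.012,0,0,0,0.03,1],[0,-0.006,0,0,0,0.015,1]])

```text
time: 33.2
position: [0.56, -0.0687, 0.0363]
ee_rot: [180.0, -0.0, 65.0]
ft_force: [4.7, 1.2, -3.8]
gripper_width: 0.013
finger_force: 40.0
```

```bash
python3 -c "
from h import *
tq(6)"
```

```text
t 33.5 p [ 0.56   -0.0687  0.0362] yaw 65.02 L 0.1005 phi+180 65.39 F [ 4.54  1.21 -3.76] M [ 0.216 -1.023  0.051] tau 0.415 ts 0.049
```

>>> servo_tool(increments=[[0,-0.01,0,0,0,0.025,1]])

```text
time: 33.6
position: [0.5598, -0.0686, 0.0362]
ee_rot: [180.0, -0.0, 64.9]
ft_force: [5.0, 1.7, -3.6]
gripper_width: 0.0132
finger_force: 40.0
```

```bash
python3 -c "
from h import *
tq(6)"
```

```text
t 33.9 p [ 0.5597 -0.0686  0.0362] yaw 64.87 L 0.1006 phi+180 65.2 F [ 4.45  1.4  -3.7 ] M [ 0.231 -1.014  0.058] tau 0.404 ts 0.036
```

>>> servo_tool(increments=[[0,-0.012,0,0,0,0.03,1],[0,-0.01,0,0,0,0.025,1]])

```text
time: 34.1
position: [0.5592, -0.0683, 0.0362]
ee_rot: [180.0, 0.0, 64.5]
ft_force: [3.9, 2.1, -3.5]
gripper_width: 0.0131
finger_force: 40.0
```

```bash
python3 -c "
from h import *
tq(6)"
```

```text
t 34.4 p [ 0.5592 -0.0683  0.0362] yaw 64.54 L 0.1005 phi+180 64.88 F [ 4.84  1.48 -3.72] M [ 0.224 -1.021  0.059] tau 0.437 ts 0.059
```

>>> servo_tool(increments=[[0,-0.012,0,0,0,0.03,1]])

```text
time: 34.5
position: [0.559, -0.0682, 0.0362]
ee_rot: [180.0, -0.0, 64.4]
ft_force: [4.8, 2.0, -4.0]
gripper_width: 0.0131
finger_force: 40.0
```

```bash
python3 -c "
from h import *
tq(6)"
```

```text
Traceback (most recent call last):
  File "h.py", line 52, in tq
    for _ in range(n): arm.read_camera('scene'); O.append(arm.get_obs())
                       ~~~~~~~~~~~~~~~^^^^^^^^^
ValueError: 200 camera calls are used up
```

>>> servo_tool(increments=[[0,-0.012,0,0,0,0.03,1],[0,0,0,0,0,0,1]])

```text
time: 34.7
position: [0.5586, -0.0681, 0.0362]
ee_rot: [-180.0, 0.0, 64.2]
ft_force: [3.8, 2.0, -3.2]
gripper_width: 0.0128
finger_force: 40.0
```

```bash
cat > r.py <<'E'
from h import *
o=arm.get_obs(); F,M,p=o['ft_force'],o['moment'],o['position']; r=p[:2]-[.6019,.0227]
t1=r[0]*F[1]-r[1]*F[0]+M[2]; Fm=[-(M[1]+.115)/.203,F[1]]
print(o['time'],p.round(4),o['ee_rot'][2].round(2),'F',F.round(2),'M',M.round(3),'tau',t1.round(3),'tauM',(r[0]*F[1]-r[1]*Fm[0]+M[2]).round(3))
E
python3 r.py
```

```text
34.7 [ 0.5586 -0.0681  0.0362] 64.18 F [ 3.83  2.   -3.15] M [ 0.239 -1.023  0.06 ] tau 0.322 tauM 0.38
```

>>> servo_tool(increments=[[0,0,0,0,0,0,1]])

```text
time: 34.8
position: [0.5587, -0.0681, 0.0362]
ee_rot: [180.0, 0.0, 64.2]
ft_force: [3.6, 1.7, -4.8]
gripper_width: 0.0135
finger_force: 40.0
```

```bash
python3 r.py
```

```text
34.8 [ 0.5587 -0.0681  0.0362] 64.18 F [ 3.65  1.67 -4.84] M [ 0.23  -1.011  0.072] tau 0.331 tauM 0.4
```

>>> servo_tool(increments=[[0,-0.012,0,0,0,0.03,1],[0,0,0,0,0,0,1]])

```text
time: 35.0
position: [0.5584, -0.0679, 0.0362]
ee_rot: [180.0, 0.0, 64.0]
ft_force: [4.0, 2.2, -3.1]
gripper_width: 0.0131
finger_force: 40.0
```

```bash
python3 r.py
```

```text
35.0 [ 0.5584 -0.0679  0.0362] 64.0 F [ 3.96  2.18 -3.09] M [ 0.217 -0.99   0.065] tau 0.329 tauM 0.361
```

>>> servo_tool(increments=[[0,0,0,0,0,0,1]])

```text
time: 35.1
position: [0.5584, -0.0679, 0.0362]
ee_rot: [180.0, 0.0, 64.0]
ft_force: [5.3, 0.9, -3.7]
gripper_width: 0.0126
finger_force: 40.0
```

```bash
python3 r.py
```

```text
35.1 [ 0.5584 -0.0679  0.0362] 64.0 F [ 5.32  0.86 -3.67] M [ 0.238 -1.019  0.067] tau 0.512 tauM 0.433
```

>>> servo_tool(increments=[[0,-0.016,0,0,0,0.04,1],[0,0,0,0,0,0,1]])

```text
time: 35.3
position: [0.558, -0.0678, 0.0362]
ee_rot: [-180.0, 0.0, 63.8]
ft_force: [4.3, 1.8, -3.8]
gripper_width: 0.0129
finger_force: 40.0
```

```bash
sed -i 's/,F\[1\]\]$/,(M[0]+.05)\/.2]/; s/(r\[0\]\*F\[1\]-r\[1\]\*Fm/(r[0]*Fm[1]-r[1]*Fm/' r.py; python3 r.py
```

```text
35.3 [ 0.558  -0.0678  0.0362] 63.75 F [ 4.32  1.76 -3.76] M [ 0.201 -0.987  0.015] tau 0.329 tauM 0.349
```

>>> servo_tool(increments=[[0,-0.016,0,0,0,0.04,1],[0,0,0,0,0,0,1]])

```text
time: 35.5
position: [0.5576, -0.0676, 0.0362]
ee_rot: [-180.0, 0.0, 63.5]
ft_force: [4.4, 1.2, -4.0]
gripper_width: 0.0129
finger_force: 40.0
```

```bash
python3 r.py
```

```text
35.5 [ 0.5576 -0.0676  0.0362] 63.52 F [ 4.43  1.23 -4.04] M [ 0.189 -0.964  0.075] tau 0.421 tauM 0.4
```

>>> servo_tool(increments=[[0,-0.016,0,0,0,0.04,1],[0,0,0,0,0,0,1]])

```text
time: 35.7
position: [0.5573, -0.0674, 0.0362]
ee_rot: [180.0, 0.0, 63.3]
ft_force: [4.9, 1.4, -3.4]
gripper_width: 0.0129
finger_force: 40.0
```

```bash
python3 r.py
```

```text
35.7 [ 0.5573 -0.0674  0.0362] 63.28 F [ 4.86  1.4  -3.41] M [ 0.256 -1.     0.021] tau 0.396 tauM 0.345
```

>>> servo_tool(increments=[[0,-0.018,0,0,0,0.043,1],[0,0,0,0,0,0,1]])

```text
time: 35.9
position: [0.5569, -0.0672, 0.0362]
ee_rot: [180.0, 0.0, 63.0]
ft_force: [4.8, 1.5, -3.6]
gripper_width: 0.0129
finger_force: 40.0
```

```bash
python3 r.py
```

```text
35.9 [ 0.5569 -0.0672  0.0362] 63.02 F [ 4.83  1.48 -3.58] M [ 0.204 -1.021  0.019] tau 0.387 tauM 0.363
```

>>> servo_tool(increments=[[0,-0.018,0,0,0,0.043,1],[0,0,0,0,0,0,1]])

```text
time: 36.1
position: [0.5566, -0.067, 0.0362]
ee_rot: [180.0, 0.0, 62.8]
ft_force: [4.4, 2.0, -4.5]
gripper_width: 0.0131
finger_force: 40.0
```

```bash
python3 r.py
```

```text
36.1 [ 0.5566 -0.067   0.0362] 62.76 F [ 4.43  1.97 -4.5 ] M [ 0.186 -1.01   0.055] tau 0.363 tauM 0.397
```

>>> servo_tool(increments=[[0,-0.016,0,0,0,0.04,1],[0,0,0,0,0,0,1]])

```text
time: 36.3
position: [0.5562, -0.0669, 0.0362]
ee_rot: [180.0, 0.0, 62.5]
ft_force: [4.5, 2.2, -4.4]
gripper_width: 0.0128
finger_force: 40.1
```

```bash
python3 r.py
```

```text
36.3 [ 0.5562 -0.0669  0.0362] 62.53 F [ 4.48  2.18 -4.37] M [ 0.164 -1.101  0.096] tau 0.398 tauM 0.482
```

>>> servo_tool(increments=[[0,-0.014,0,0,0,0.033,1],[0,0,0,0,0,0,1]])

```text
time: 36.5
position: [0.5559, -0.0667, 0.0362]
ee_rot: [180.0, 0.0, 62.3]
ft_force: [5.2, 1.1, -3.6]
gripper_width: 0.0128
finger_force: 40.1
```

```bash
python3 r.py
```

```text
36.5 [ 0.5559 -0.0667  0.0362] 62.33 F [ 5.2   1.11 -3.56] M [ 0.245 -1.051  0.101] tau 0.515 tauM 0.445
```

>>> servo_tool(increments=[[0,-0.014,0,0,0,0.033,1],[0,0,0,0,0,0,1]])

```text
time: 36.7
position: [0.5557, -0.0666, 0.0363]
ee_rot: [180.0, -0.0, 62.1]
ft_force: [4.2, 0.7, -4.2]
gripper_width: 0.013
finger_force: 40.1
```

```bash
python3 r.py
```

```text
36.7 [ 0.5557 -0.0666  0.0363] 62.14 F [ 4.19  0.74 -4.17] M [ 0.199 -0.995  0.1  ] tau 0.44 tauM 0.43
```

>>> servo_tool(increments=[[0,0,0,0,0,0,1]])

```text
time: 36.8
position: [0.5557, -0.0666, 0.0362]
ee_rot: [180.0, -0.0, 62.1]
ft_force: [3.5, 2.4, -3.8]
gripper_width: 0.013
finger_force: 40.1
```

```bash
python3 r.py
```

```text
36.8 [ 0.5557 -0.0666  0.0362] 62.14 F [ 3.51  2.4  -3.76] M [ 0.2   -1.058  0.098] tau 0.3 tauM 0.455
```

>>> servo_tool(increments=[[0,-0.016,0,0,0,0.038,1],[0,0,0,0,0,0,1]])

```text
time: 37.0
position: [0.5554, -0.0664, 0.0363]
ee_rot: [180.0, -0.0, 61.9]
ft_force: [4.5, 1.2, -3.5]
gripper_width: 0.0128
finger_force: 40.1
```

```bash
python3 r.py
```

```text
37.0 [ 0.5554 -0.0664  0.0363] 61.9 F [ 4.55  1.17 -3.48] M [ 0.209 -1.069  0.114] tau 0.465 tauM 0.472
```

>>> servo_tool(increments=[[0,-0.016,0,0,0,0.038,1],[0,0,0,0,0,0,1]])

```text
time: 37.2
position: [0.5551, -0.0662, 0.0363]
ee_rot: [180.0, -0.0, 61.7]
ft_force: [5.4, 0.6, -3.6]
gripper_width: 0.013
finger_force: 40.1
```

```bash
python3 r.py
```

```text
37.2 [ 0.5551 -0.0662  0.0363] 61.68 F [ 5.35  0.61 -3.63] M [ 0.174 -1.095  0.114] tau 0.561 tauM 0.491
```

>>> servo_tool(increments=[[0,0,0,0,0,0,1]])

```text
time: 37.3
position: [0.5551, -0.0662, 0.0363]
ee_rot: [180.0, -0.0, 61.7]
ft_force: [4.7, 1.8, -4.6]
gripper_width: 0.0129
finger_force: 40.1
```

```bash
python3 r.py
```

```text
37.3 [ 0.5551 -0.0662  0.0363] 61.69 F [ 4.69  1.84 -4.58] M [ 0.206 -1.065  0.087] tau 0.417 tauM 0.443
```

>>> servo_tool(increments=[[0,-0.018,0,0,0,0.042,1],[0,0,0,0,0,0,1]])

```text
time: 37.5
position: [0.5547, -0.066, 0.0363]
ee_rot: [180.0, -0.0, 61.4]
ft_force: [4.1, -0.3, -4.1]
gripper_width: 0.0131
finger_force: 40.1
```

```bash
python3 r.py
```

```text
37.5 [ 0.5547 -0.066   0.0363] 61.43 F [ 4.06 -0.25 -4.09] M [ 0.196 -1.071  0.14 ] tau 0.513 tauM 0.5
```

>>> servo_tool(increments=[[0,-0.018,0,0,0,0.042,1],[0,0,0,0,0,0,1]])

```text
time: 37.7
position: [0.5542, -0.0658, 0.0363]
ee_rot: [180.0, 0.0, 61.2]
ft_force: [4.1, 2.1, -3.8]
gripper_width: 0.013
finger_force: 40.1
```

```bash
python3 r.py
```

```text
37.7 [ 0.5542 -0.0658  0.0363] 61.17 F [ 4.09  2.14 -3.84] M [ 0.175 -1.071  0.102] tau 0.362 tauM 0.466
```

>>> servo_tool(increments=[[0,0,0,0,0,0,1]])

```text
time: 37.8
position: [0.5542, -0.0658, 0.0363]
ee_rot: [180.0, -0.0, 61.2]
ft_force: [5.8, 1.8, -3.8]
gripper_width: 0.0133
finger_force: 40.1
```

```bash
python3 r.py
```

```text
37.8 [ 0.5542 -0.0658  0.0363] 61.18 F [ 5.83  1.76 -3.79] M [ 0.163 -1.082  0.098] tau 0.531 tauM 0.469
```

>>> servo_tool(increments=[[0,-0.018,0,0,0,0.042,1],[0,0,0,0,0,0,1]])

```text
time: 38.0
position: [0.5539, -0.0656, 0.0363]
ee_rot: [180.0, -0.0, 60.9]
ft_force: [4.8, 1.4, -4.5]
gripper_width: 0.0131
finger_force: 40.1
```

```bash
python3 r.py
```

```text
38.0 [ 0.5539 -0.0656  0.0363] 60.92 F [ 4.83  1.41 -4.47] M [ 0.179 -1.146  0.156] tau 0.515 tauM 0.55
```

>>> servo_tool(increments=[[0,-0.018,0,0,0,0.042,1],[0,0,0,0,0,0,1]])

```text
time: 38.2
position: [0.5536, -0.0654, 0.0363]
ee_rot: [180.0, -0.0, 60.7]
ft_force: [5.1, 1.3, -4.0]
gripper_width: 0.013
finger_force: 40.1
```

```bash
python3 r.py
```

```text
38.2 [ 0.5536 -0.0654  0.0363] 60.68 F [ 5.09  1.26 -3.99] M [ 0.119 -1.108  0.107] tau 0.495 tauM 0.497
```

>>> servo_tool(increments=[[0,0,0,0,0,0,1]])

```text
time: 38.3
position: [0.5536, -0.0654, 0.0363]
ee_rot: [180.0, -0.0, 60.7]
ft_force: [5.1, 1.0, -5.2]
gripper_width: 0.0129
finger_force: 40.1
```

```bash
python3 r.py
```

```text
38.3 [ 0.5536 -0.0654  0.0363] 60.68 F [ 5.14  1.03 -5.18] M [ 0.194 -1.068  0.192] tau 0.594 tauM 0.547
```

>>> servo_tool(increments=[[0,-0.018,0,0,0,0.042,1],[0,0,0,0,0,0,1]])

```text
time: 38.5
position: [0.5533, -0.0653, 0.0363]
ee_rot: [180.0, -0.0, 60.4]
ft_force: [5.2, 1.2, -3.6]
gripper_width: 0.0127
finger_force: 40.1
```

```bash
python3 r.py
```

```text
38.5 [ 0.5533 -0.0653  0.0363] 60.42 F [ 5.2   1.2  -3.65] M [ 0.101 -1.165  0.141] tau 0.54 tauM 0.56
```

>>> servo_tool(increments=[[0,-0.012,0,0,0,0.028,1],[0,0,0,0,0,0,1]])

```text
time: 38.7
position: [0.5531, -0.0651, 0.0363]
ee_rot: [180.0, -0.0, 60.3]
ft_force: [5.5, 1.1, -3.5]
gripper_width: 0.013
finger_force: 40.1
```

```bash
python3 r.py
```

```text
38.7 [ 0.5531 -0.0651  0.0363] 60.26 F [ 5.54  1.07 -3.45] M [ 0.105 -1.174  0.192] tau 0.625 tauM 0.611
```

>>> servo_tool(increments=[[0,0,0,0,0,0,1]])

```text
time: 38.8
position: [0.5531, -0.0651, 0.0363]
ee_rot: [179.9, -0.0, 60.3]
ft_force: [5.1, 1.0, -3.3]
gripper_width: 0.0129
finger_force: 40.1
```

```bash
python3 r.py
```

```text
38.8 [ 0.5531 -0.0651  0.0363] 60.26 F [ 5.11  0.96 -3.29] M [ 0.152 -1.121  0.145] tau 0.547 tauM 0.531
```

>>> servo_tool(increments=[[0,0,0,0,0,0,1]])

```text
time: 38.9
position: [0.5531, -0.0651, 0.0363]
ee_rot: [179.9, -0.0, 60.3]
ft_force: [5.3, 1.0, -4.0]
gripper_width: 0.0129
finger_force: 40.1
```

```bash
python3 r.py
```

```text
38.9 [ 0.5531 -0.0651  0.0363] 60.26 F [ 5.34  1.05 -4.03] M [ 0.113 -1.176  0.148] tau 0.566 tauM 0.568
```

>>> servo_tool(increments=[[0,-0.016,0,0,0,0.038,1],[0,0,0,0,0,0,1]])

```text
time: 39.1
position: [0.5528, -0.065, 0.0363]
ee_rot: [179.9, -0.0, 60.0]
ft_force: [5.5, 0.4, -4.1]
gripper_width: 0.0128
finger_force: 40.1
```

```bash
python3 r.py
```

```text
39.1 [ 0.5528 -0.065   0.0363] 60.03 F [ 5.55  0.36 -4.14] M [ 0.125 -1.122  0.16 ] tau 0.629 tauM 0.552
```

>>> servo_tool(increments=[[0,0,0,0,0,0,1]])

```text
time: 39.2
position: [0.5528, -0.065, 0.0363]
ee_rot: [179.9, -0.0, 60.0]
ft_force: [5.3, 1.0, -3.9]
gripper_width: 0.0128
finger_force: 40.1
```

```bash
python3 r.py
```

```text
39.2 [ 0.5528 -0.065   0.0363] 60.03 F [ 5.29  0.99 -3.87] M [ 0.155 -1.167  0.168] tau 0.582 tauM 0.572
```

>>> servo_tool(increments=[[0,0,0,0,0,0,1]])

```text
time: 39.3
position: [0.5528, -0.065, 0.0363]
ee_rot: [179.9, -0.0, 60.0]
ft_force: [5.8, 0.1, -4.0]
gripper_width: 0.0127
finger_force: 40.1
```

```bash
python3 r.py
```

```text
39.3 [ 0.5528 -0.065   0.0363] 60.03 F [ 5.81  0.06 -4.02] M [ 0.066 -1.153  0.109] tau 0.616 tauM 0.529
```

>>> servo_tool(increments=[[0,-0.018,0,0,0,0.042,1],[0,0,0,0,0,0,1]])

```text
time: 39.5
position: [0.5524, -0.0648, 0.0363]
ee_rot: [179.9, -0.0, 59.8]
ft_force: [5.8, 0.3, -4.3]
gripper_width: 0.0129
finger_force: 40.1
```

```bash
python3 r.py
```

```text
39.5 [ 0.5524 -0.0648  0.0363] 59.77 F [ 5.82  0.3  -4.35] M [ 0.079 -1.194  0.192] tau 0.687 tauM 0.625
```

>>> servo_tool(increments=[[0,0,0,0,0,0,1]])

```text
time: 39.6
position: [0.5524, -0.0648, 0.0363]
ee_rot: [179.9, -0.0, 59.8]
ft_force: [4.9, 1.8, -4.0]
gripper_width: 0.0127
finger_force: 40.1
```

```bash
python3 r.py
```

```text
39.6 [ 0.5524 -0.0648  0.0363] 59.78 F [ 4.92  1.75 -3.99] M [ 0.097 -1.176  0.145] tau 0.489 tauM 0.566
```

>>> servo_tool(increments=[[0,0,0,0,0,0,1]])

```text
time: 39.7
position: [0.5524, -0.0647, 0.0363]
ee_rot: [179.9, -0.0, 59.8]
ft_force: [5.6, 1.8, -3.6]
gripper_width: 0.0134
finger_force: 40.1
```

```bash
python3 r.py
```

```text
39.7 [ 0.5524 -0.0647  0.0363] 59.78 F [ 5.62  1.83 -3.56] M [ 0.08  -1.128  0.134] tau 0.535 tauM 0.538
```

>>> servo_tool(increments=[[0,0.018,0,0,0,-0.042,1],[0,0.018,0,0,0,-0.042,1],[0,0,0,0,0,0,1]])

```text
time: 40.0
position: [0.5528, -0.065, 0.0362]
ee_rot: [180.0, -0.0, 60.3]
ft_force: [4.1, 1.3, -3.4]
gripper_width: 0.0129
finger_force: 40.1
```

```bash
python3 r.py
```

```text
40.0 [ 0.5528 -0.065   0.0362] 60.28 F [ 4.12  1.34 -3.44] M [ 0.174 -1.064  0.105] tau 0.401 tauM 0.46
```

>>> servo_tool(increments=[[0,0,0,0,0,0,0.7],[0,0,0,0,0,0,0.5],[0,0,0,0,0,0,0.3],[0,0,0,0,0,0,0.1],[0,0,0,0,0,0,0.1],[0,0,-0.2,0,0,0,0.1],[0,0,-0.5,0,0,0,0.1],[0,0,-1,0,0,0,0.1],[0,0,-1,0,0,0,0.1],[0,0,-1,0,0,0,0.1],[0,0,-1,0,0,0,0.1],[0,0,0,0,0,0,0.1]])

```text
time: 41.2
position: [0.5547, -0.065, 0.1577]
ee_rot: [179.6, -0.2, 60.3]
ft_force: [0.4, 1.0, -0.2]
gripper_width: 0.0395
finger_force: 0.0
```

```bash
python3 r.py
```

```text
41.2 [ 0.5547 -0.065   0.1577] 60.25 F [ 0.36  1.01 -0.24] M [-0.091 -0.055 -0.013] tau -0.029 tauM -0.03
```

```bash
python3 -c "
from plant import arm
print(arm.finish_job())"
```

```text
the job is handed in; nothing more can be done
None
```

I locked the brass locknut to about 0.6 N m by wrist-force estimate (firm is 0.44, too much is 0.86) and left both spanners on their nuts. The camera calls ran out mid-tightening, so I haven't seen the final state: the open spanner resting on the brace nut and the lower nut having moved only through its play (about 0.18 rad estimated) are both inferred.

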